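Turn the frames over under the lamp shelf and relight it

TASK

First turn the lamp off with the outer ring of the two-part dial (pointer to the red mark). With it off, turn every specimen frame over in its rests beneath the low lamp shelf, so that its orange face is up and level, without pulling it out from under the shelf, and lay every culture dish flat on the blue mat, side by side; then turn the outer ring on until its pointer is at the green mark. The small inner knob must keep its setting throughout, and the calculator, note block, well plate and carton stay where they are.

Things in the scene. Friction and masses are not known exactly. Their poses are not given: they have to be found in the camera images.
- lamp_shelf: Fixed white low shelf, lamps beneath; origin at bench level under the roof's middle; x points from open front to closed back, z up. Roof 120 (x) x 330 (y) mm, underside 143, top 161 mm high, front edge at x = -60 mm; side panels at y = +-161 mm. At y = +115 and -115 mm: a pair of aluminium V rests (45 degree faces, to 105 mm high) at x = -85 and +44 mm. One pair is empty if only one frame is present.
- rest_a (a point): Point on the axis of the V rests of frame a, 100 mm above the bench, where the origin of frame a lies when seated (x = 0, y = +115 mm in the shelf's frame).
- rest_b (a point): The same for frame b (x = 0, y = -115 mm in the shelf's frame).
- dish_0_centre (a point): Closed round culture dish, white with an amber window in its lid, 55 mm in diameter, 15 mm high, 35 g, loose, lying flat (may be absent); the point is its centre, half-way up.
- dish_1_centre (a point): Closed round culture dish, white with an amber window in its lid, 55 mm in diameter, 15 mm high, 35 g, loose, lying flat (may be absent); the point is its centre, half-way up.
- dish_2_centre (a point): Closed round culture dish, white with an amber window in its lid, 55 mm in diameter, 15 mm high, 35 g, loose, lying flat (may be absent); the point is its centre, half-way up.
- dish_mat: Fixed flat blue mat, 100 (x) x 200 (y) x 4 mm, origin at the centre of its underside, z up. Room for three dishes side by side along its y axis, about 63 mm apart.
- control_unit: Fixed grey box 110 x 110 x 26 mm with the two-part dial on top; origin at the centre of its underside, on the dial's vertical axis, z up. A red mark (off) lies 50 degrees anticlockwise from the box's +x axis seen from above, a green mark 100 degrees (1.75 rad) clockwise from the red one.
- ring_centre (a point): On the dial's axis, half-way up the outer ring, 38 mm above the bench.
- outer_ring (a joint): Outer ring of the dial: black knurled ring 48 mm in diameter, 20 mm high (28 to 48 mm above the bench), with a white pointer line. Angle in rad, grows clockwise seen from above: 0 at the red mark (off; end stop), 1.75 at the green mark, end stop at 2.2. Stays where it is left; resists with 0.05 Nm.
- inner_knob (a joint): Inner knob: aluminium, 20 mm in diameter, concentric with the ring and standing 48.5 to 62.5 mm above the bench, just above the ring. Angle in rad; turns very easily; must keep its starting value.
- inner_pointer (a point): Rim point of the inner knob's red pointer, 10 mm from the axis, at the knob's top.
- pocket_calculator: Black calculator 68 x 118 x 11 mm, loose bystander; origin at the centre of its underside.
- note_block: Block of yellow notes 77 x 128 x 19 mm, loose bystander; origin at the centre of its underside.
- spare_plate: Clear 96-well plate 86 x 128 x 14 mm, loose bystander; origin at the centre of its underside.
- label_carton: White and green carton 43 x 94 x 71 mm, loose bystander; origin at the centre of its underside.
- frame_a_plate (a point): Origin of frame a (loose, 0.14 to 0.24 kg), on its turning axis: grey plate 70 x 60 x 8 mm, white face (+z), orange face (-z), on a black eight-sided bar 20 mm across flats along x. The bar lies in the V rests and settles at every 45 degrees of roll; starts white face up. Headroom over the swinging plate 13 mm. Collars (30 mm) either side of the front rest limit sliding along x to 3 mm.
- frame_a_grip (a point): Middle of the handle of frame a, on its axis, 145 mm in front (-x) of its origin. The free bar runs from 98 to 190 mm in front of the origin, with a white stripe on the white face's side and an orange one opposite; two of its flats are parallel to the plate, two square to it and the rest at 45 degrees.
- frame_b_plate (a point): Origin of frame b (loose, 0.14 to 0.24 kg), on its turning axis: grey plate 70 x 60 x 8 mm, white face (+z), orange face (-z), on a black eight-sided bar 20 mm across flats along x. The bar lies in the V rests and settles at every 45 degrees of roll; starts white face up. Headroom over the swinging plate 13 mm. Collars (30 mm) either side of the front rest limit sliding along x to 3 mm.
- frame_b_grip (a point): Middle of the handle of frame b, on its axis, 145 mm in front (-x) of its origin. The free bar runs from 98 to 190 mm in front of the origin, with a white stripe on the white face's side and an orange one opposite; two of its flats are parallel to the plate, two square to it and the rest at 45 degrees.
Things that resemble listed ones, but are neither listed nor needed, are in the scene too. What is shaped like the part that bears dish_2_centre but turquoise is not meant.

How it is judged:
On the way, in this order (a step that is already met when the one before it is completed fails the run):
1. the outer ring is turned off (pointer at the red mark) (value of joint outer_ring below 0.1 rad), for 0.2 s.
2. with the ring still off, every frame present lies turned over in its rests and every dish present lies on the mat (value of joint outer_ring below 0.1 rad and angle between each of frame_a_plate, frame_b_plate's own z axis and vertical above 2.97 rad and distance between frame_a_plate and rest_a below 0.008 m and distance between frame_b_plate and rest_b below 0.008 m and x of dish_0_centre in the frame of dish_mat between -0.035 and 0.035 m and y of dish_0_centre in the frame of dish_mat between -0.085 and 0.085 m and height (world z) of each of dish_0_centre, dish_1_centre, dish_2_centre below 0.016 m and (angle between dish_0_centre's own z axis and vertical below 0.12 rad or angle between dish_0_centre's own z axis and vertical above 3.02 rad) and x of dish_1_centre in the frame of dish_mat between -0.035 and 0.035 m and y of dish_1_centre in the frame of dish_mat between -0.085 and 0.085 m and (angle between dish_1_centre's own z axis and vertical below 0.12 rad or angle between dish_1_centre's own z axis and vertical above 3.02 rad) and x of dish_2_centre in the frame of dish_mat between -0.035 and 0.035 m and y of dish_2_centre in the frame of dish_mat between -0.085 and 0.085 m and (angle between dish_2_centre's own z axis and vertical below 0.12 rad or angle between dish_2_centre's own z axis and vertical above 3.02 rad)), for 0.3 s.
3. the outer ring's pointer is at the green mark (value of joint outer_ring between 1.6 and 1.9 rad), for 0.3 s.
At the end, for the whole second after the job is handed in: Frames orange face up, level within 0.17 rad, within 8 mm of their seats; dishes flat (0.12 rad), centres below 16 mm and within 35 mm (x) and 85 mm (y) of the middle of the mat; ring at 1.75 +- 0.15 rad; inner knob's pointer within 2 mm of its start; all staying so (all of step 3 and angle between each of frame_a_plate, frame_b_plate's own z axis and vertical above 2.97 rad and distance between frame_a_plate and rest_a below 0.008 m and distance between frame_b_plate and rest_b below 0.008 m and x of dish_0_centre in the frame of dish_mat between -0.035 and 0.035 m and y of dish_0_centre in the frame of dish_mat between -0.085 and 0.085 m and height (world z) of each of dish_0_centre, dish_1_centre, dish_2_centre below 0.016 m and (angle between dish_0_centre's own z axis and vertical below 0.12 rad or angle between dish_0_centre's own z axis and vertical above 3.02 rad) and x of dish_1_centre in the frame of dish_mat between -0.035 and 0.035 m and y of dish_1_centre in the frame of dish_mat between -0.085 and 0.085 m and (angle between dish_1_centre's own z axis and vertical below 0.12 rad or angle between dish_1_centre's own z axis and vertical above 3.02 rad) and x of dish_2_centre in the frame of dish_mat between -0.035 and 0.035 m and y of dish_2_centre in the frame of dish_mat between -0.085 and 0.085 m and (angle between dish_2_centre's own z axis and vertical below 0.12 rad or angle between dish_2_centre's own z axis and vertical above 3.02 rad) and distance of inner_pointer from where it was at the start of the episode below 0.002 m); the robot touches nothing.
It fails at once if a frame is pulled out from under the lamp shelf (horizontal distance between frame_a_plate and rest_a above 0.05 m or horizontal distance between frame_b_plate and rest_b above 0.05 m).
It fails at once if the inner knob is turned (its pointer moves over 2.5 mm) (distance of inner_pointer from where it was at the start of the episode above 0.0025 m).
It fails at once if a bystander is moved more than 3 cm (distance of any of pocket_calculator, note_block, spare_plate, label_carton from where it was at the start of the episode above 0.03 m).
Of frame_a, frame_b only 1 to 2 are there at a start; the rules pass over those that are not, and their reading is None.
Of culture_dish_0, culture_dish_1, culture_dish_2 only 2 to 3 are there at a start; the rules pass over those that are not, and their reading is None.
At some moment in a run one of culture_dish_0, culture_dish_1, culture_dish_2 may be knocked a few centimetres aside while the robot is not near it.
Once in a run the grip may slacken for a moment while it holds something.
It also fails if it takes over 210 s, if anything falls off the work surface, if the arm or the gripper's body presses on something with over 40 N, if the wrist force passes 120 N, or if a joint passes its speed limit or range.

ROBOT

A 6-joint arm with a two-finger parallel gripper is mounted at the origin on a cart in front of the work surface, level with it; the furniture and walls round the work are solid. World frame = base frame: x ahead of the robot, y to its left, z up, the work surface at z = 0. Lengths are in m, angles in rad, forces in N, time in s.
With the tool pointing down it reaches from about 0.375 to 0.9 m from the base axis. Payload 3.1 kg.
Tool frame: the origin (TCP) lies on the centre line of the jaws, within the pads' length; the fingertips stand 22 mm ahead of it and the grasp point (between the pads) lies 3 mm ahead of it; z points along the fingers, x is the direction in which the jaws open and shut, and the axes are right-handed (so a half turn about z gives the same grasp; the last joint's range is limited). The gripper opens to 87 mm and grips with 3 to 60 N. Pads are 19 mm wide; open, the fingers measure 117 mm over their backs; the gripper's body (75 mm by 190 mm) begins 51 mm behind the grasp point.
Start: joints at [1.163, 0.527, 1.433, -0, 1.181, -0.178], TCP at [0.142, 0.609, 0.245] pointing down, gripper open.
Joint ranges: [-3.08, 3.08], [-0.75, 2.2], [0.22, 2.44], [-1.43, 4.57], [0, 2.65], [-2.85, 2.85]. Speed limits (rad/s): [2.79, 2.79, 3.14, 3.14, 3.14, 3.14].

INTERFACE

Orientations are given as a unit quaternion [x, y, z, w].
In Python, from rig import robot, camera, order gives the robot as it stands.
- The arm moves only by the shell command python3 -m pendant 'ROWS' [OPENING] [FORCE]. ROWS is JSON, a list of rows, each a list of 2 entries, a list of its own where there are three numbers: the shift along the tool's x, y, z in mm, then the turn about the tool's z in degrees. A call has 1 to 8 rows; each row shifts and turns the commanded pose from where the row before left it, along the tool's axes as they then stand; what a row does not reach is not made up. A row lasts 1/8 s, in which the tool goes at most 62.5 mm and 10.7 degrees, less where a joint would pass 70% of its speed; a pose out of reach is approached as far as the arm can. A call with a gripper value outside its range is refused whole. OPENING is the finger opening in mm, from 0 to 87, set as the call begins (- or left out, the last holds). The fingers move at their own pace and stop on an object; FORCE is the grip in N (left out, the last holds). Time passes only in rows, so rows that do not move let the fingers close. It gives the time, the measured TCP pose, the force and the opening at its end, in the units of the state.
- robot.get_obs(): the state, without advancing time (a new reading comes with each control period).
- camera(name): name is "side" or "top" or "wrist"; returns a dict with "pixels" (480x640x3 uint8, blue, green, red), "mtx" (3x3 intrinsics, pixels), "k1" (the pictures are not rectified: a ray, as slopes to the right and down, at radius r is drawn at 1 + k1 r^2 times it, then the intrinsics apply), "R" (3x3) and "t" (3): a world point X has camera coordinates R X + t. Camera axes: x right, y down, z forward; pixel columns grow to the right and rows downward; lengths in m; the calibration is good to about 2 mm. A picture is of the moment at which its call begins. There is no depth.
- order.hand_in(): hands the job in, once; it reports no verdict.
The state is a dict: "time": time; "q": joint angles; "joint_velocities": joint speeds; "joint_torque": joint torques, N m; "position": TCP position; "tool_rot": TCP orientation; "ft_force": force on the tool from outside, world axes, zero at the start; "moment": the same for the moment, N m; "grip_width": finger opening in m.
Only numpy, scipy, OpenCV 4.12 (cv2) and the standard library are available. Lean on these libraries where they do the work, as an engineer would, in place of code of your own. Each camera call takes 0.05 s, during which the arm holds its last target. There are 200 camera calls.

## Working session

There is one attempt and no reset: what is moved stays moved. The work goes in short steps, Python scripts to look and compute and a shell command to move; the robot and the scene stay as the last step left them, time stands still between calls to the robot, and variables do not carry over. Pictures are saved under pics/ and viewed, about 12 in all and at most 16, crops included, and the job is handed in when it is done.

```bash
ls; mkdir -p pics; cat > h.py <<'E'
import numpy as np, cv2
from rig import robot, camera, order
from scipy.spatial.transform import Rotation as Ro
def snap(name,tag):
    c=camera(name); cv2.imwrite(f'pics/{tag}.png',c['pixels']); np.savez(f'pics/{tag}.npz',**c); return c
def load(tag): return dict(np.load(f'pics/{tag}.npz'))
def ray(c,uv):
    uv=np.asarray(uv,float); d=(np.array([uv[0]-c['mtx'][0,2],uv[1]-c['mtx'][1,2]]))/[c['mtx'][0,0],c['mtx'][1,1]]
    s=d.copy()
    for _ in range(20): s=d/(1+float(c['k1'])*(s@s))
    R=c['R'];return -R.T@c['t'].ravel(), R.T@np.array([s[0],s[1],1])
def onz(c,uv,z):
    o,d=ray(c,uv); return o+d*(z-o[2])/d[2]
def proj(c,X):
    p=c['R']@np.asarray(X,float)+c['t'].ravel(); s=p[:2]/p[2]; s=s*(1+float(c['k1'])*(s@s))
    return s*[c['mtx'][0,0],c['mtx'][1,1]]+[c['mtx'][0,2],c['mtx'][1,2]]
def togo(p,yaw=None):
    o=robot.get_obs(); R=Ro.from_quat(o['tool_rot']).as_matrix()
    print('shift mm',np.round(R.T@(np.array(p)-o['position'])*1000,1),'xaxis deg',np.round(np.degrees(np.arctan2(R[1,0],R[0,0])),1),'pos',np.round(o['position'],4))
E
python3 - <<'E'
from h import *
for n in('top','side','wrist'):
    c=snap(n,n+'0'); print(n,c['mtx'].round(0).tolist(),float(c['k1']),(-c['R'].T@c['t'].ravel()).round(3))
o=robot.get_obs();print({k:np.round(v,3) for k,v in o.items()})
print(Ro.from_quat(o['tool_rot']).as_matrix().round(3))
E
```

```text
pics
top [[479.0, 0.0, 324.0], [0.0, 479.0, 240.0], [0.0, 0.0, 1.0]] 0.005414942612003511 [ 0.454 -0.012  1.174]
side [[444.0, 0.0, 319.0], [0.0, 444.0, 237.0], [0.0, 0.0, 1.0]] 0.020511932735795626 [ 0.11  -0.959  0.785]
wrist [[428.0, 0.0, 328.0], [0.0, 428.0, 242.0], [0.0, 0.0, 1.0]] 0.009353129502590344 [0.069 0.624 0.383]
{'time': np.float64(0.15), 'q': array([ 1.163,  0.528,  1.434, -0.   ,  1.181, -0.178]), 'joint_velocities': array([-0.001, -0.   , -0.003, -0.001, -0.   , -0.002]), 'joint_torque': array([ 1.0000e-03, -4.4043e+01, -1.7684e+01,  6.3000e-02,  5.5000e-02,
       -0.0000e+00]), 'position': array([0.142, 0.608, 0.244]), 'tool_rot': array([ 0.783,  0.622, -0.001,  0.   ]), 'ft_force': array([ 0.826, -0.689,  0.22 ]), 'moment': array([0.051, 0.009, 0.008]), 'grip_width': np.float64(0.087)}
[[ 0.227  0.974 -0.001]
 [ 0.974 -0.227 -0.002]
 [-0.002 -0.    -1.   ]]
```

View pics/top0.png

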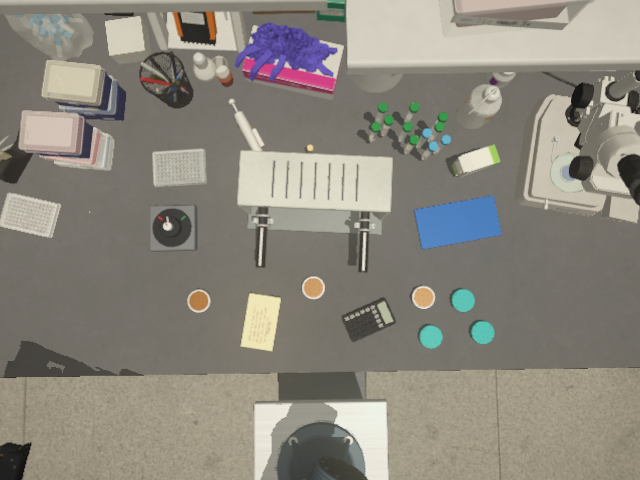

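View pics/side0.png

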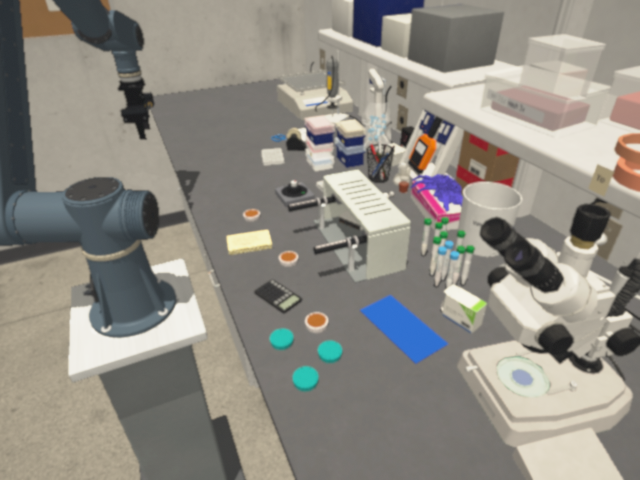

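The top view (px) shows three real amber-window dishes at (199,300), (313,288) and (424,297). The turquoise look-alikes at (463,300), (431,337) and (482,332) are decoys. Both frames are present, with handles at (261,240) and (363,240). The dial is at (172,227) and the mat at (458,222). Of the two well plates at (180,168) and (30,215), neither is to be touched. Next I'll measure these.

```bash
cat > m.py <<'E'
from h import *
c=load('top0'); im=c['pixels']; hsv=cv2.cvtColor(im,cv2.COLOR_BGR2HSV)
def blobs(m,lo,hi):
    n,l,s,ce=cv2.connectedComponentsWithStats(m.astype(np.uint8)); return [(ce[i],s[i],l==i) for i in range(1,n) if lo<s[i][4]<hi]
H,S,V=cv2.split(hsv)
print('dish')
for ce,s,_ in blobs((H<20)&(S>110)&(V>100),150,900): print(ce.round(1),s[4],onz(c,ce,.015).round(4))
print('mat')
for ce,s,l in blobs((H>100)&(H<120)&(S>150)&(V>100),2000,9000):
    q=cv2.boxPoints(cv2.minAreaRect(np.argwhere(l)[:,::-1].astype(np.float32))); print(onz(c,ce,.004).round(4),[onz(c,p,.004)[:2].round(3).tolist() for p in q])
print('roof')
for ce,s,l in blobs((S<40)&(V>150),5000,20000):
    q=cv2.boxPoints(cv2.minAreaRect(np.argwhere(l)[:,::-1].astype(np.float32))); P=np.array([onz(c,p,.161) for p in q]); print(s[4],ce.round(0),P[:,:2].round(3).tolist(),P.mean(0).round(4))
print('box')
for ce,s,l in blobs((S<50)&(V>75)&(V<150),700,4000):
    print(s.tolist(),ce.round(0),onz(c,ce,.026).round(4))
print('handles',[onz(c,p,.11).round(4).tolist() for p in [(261,266),(264,216),(363,270),(364,218)]])
print('knob',onz(c,(168,226),.0625).round(4))
a=cv2.resize(im[190:290,130:240],None,fx=5,fy=5,interpolation=cv2.INTER_CUBIC)
b=cv2.resize(im[190:290,230:400],None,fx=4,fy=4,interpolation=cv2.INTER_CUBIC)
cv2.imwrite('pics/crop1.png',np.vstack([cv2.copyMakeBorder(cv2.resize(a,(330,300)),0,0,0,350,0),b[:300]]) if 0 else b)
cv2.imwrite('pics/crop2.png',a)
E
python3 m.py
```

```text
dish
[211.3  24.6] 208 [1.0828 0.2584 0.015 ]
[313. 287.] 245 [0.4243 0.013  0.015 ]
[423.3 296.6] 240 [ 0.397  -0.2523  0.015 ]
[198.3 300.5] 265 [0.3964 0.2892 0.015 ]
mat
roof
16262 [487.  36.] [[0.904, -0.069], [1.055, -0.072], [1.044, -0.715], [0.893, -0.706]] [ 0.9743 -0.3905  0.161 ]
10570 [310. 184.] [[0.617, 0.265], [0.839, 0.184], [0.69, -0.197], [0.471, -0.111]] [0.6542 0.0351 0.161 ]
5661 [325. 430.] [[0.195, 0.135], [0.19, -0.142], [0.034, -0.138], [0.039, 0.136]] [ 0.1147 -0.0023  0.161 ]
box
[451, 0, 139, 30, 2017] [520.  16.] [ 1.0871 -0.511   0.026 ]
[580, 416, 60, 64, 1617] [621. 455.] [ 0.0245 -0.6975  0.026 ]
[261, 420, 105, 60, 2489] [314. 448.] [0.0516 0.0148 0.026 ]
handles [[0.475, 0.1257, 0.11], [0.5866, 0.1182, 0.11], [0.4625, -0.1006, 0.11], [0.5786, -0.1054, 0.11]]
knob [0.5725 0.3479 0.0625]
```

View pics/crop1.png

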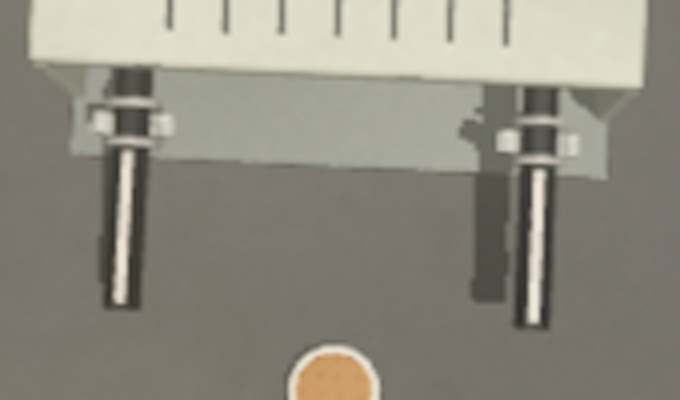

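Crop 1 shows both handles with their white stripes up. Handle ends are at top px (261.5,267) and (364,271). The thin front collars are at (262.7,225) and (364.5,230).

```bash
python3 - <<'E'
from h import *
c=load('top0'); im=c['pixels']; hsv=cv2.cvtColor(im,cv2.COLOR_BGR2HSV)
print(hsv[222,458])
m=cv2.inRange(hsv,(98,120,60),(125,255,255)); m[:190]=0;m[260:]=0;m[:,:400]=0;m[:,520:]=0
p=cv2.findNonZero(m); r=cv2.minAreaRect(p); q=cv2.boxPoints(r); P=np.array([onz(c,x,.004) for x in q]); print(P[:,:2].round(3).tolist(),P.mean(0).round(4),np.linalg.norm(P[1]-P[0]),np.linalg.norm(P[2]-P[1]))
for n,uv,z in [('col a',(262.7,225),.115),('col b',(364.5,230),.115),('roofL',(237.5,205.5),.15),('roofR',(390,212),.15),('end a',(261.5,267),.105),('end b',(363.5,271.5),.105)]: print(n,onz(c,uv,z).round(4))
togo((0.5725,0.348,0.2))
E
```

```text
[106 149 190]
[[0.611, -0.238], [0.643, -0.436], [0.545, -0.449], [0.513, -0.252]] [ 0.5779 -0.3438  0.004 ] 0.2011317490635445 0.09902088073525035
col a [0.5659 0.1207 0.115 ]
col b [ 0.5511 -0.1055  0.115 ]
roofL [0.6053 0.1703 0.15  ]
roofR [ 0.586  -0.1582  0.15  ]
end a [0.4728 0.1252 0.105 ]
end b [ 0.4592 -0.1021  0.105 ]
shift mm [-155.6  478.8   43.9] xaxis deg 76.9 pos [0.1415 0.6082 0.2438]
```

View pics/crop2.png

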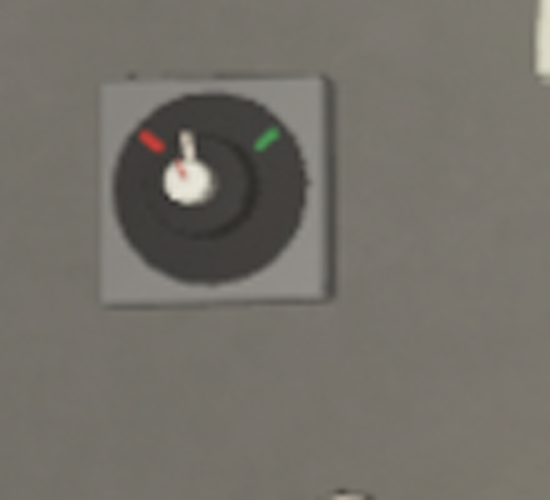

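Crop 2 shows the ring pointer (white) up and slightly left, about 36° clockwise of the red mark, so the ring reads about 0.63 rad. The inner pointer is red. I'm moving above the dial.

```bash
python3 -m pendant '[[[-19,60,0],0],[[-19,60,0],0],[[-20,60,0],0],[[-20,60,0],0],[[-20,60,0],0],[[-20,60,0],0],[[-19,60,0],0],[[-19,59,0],0]]'; python3 - <<'E'
from h import *
c=snap('wrist','w1'); print((-c['R'].T@c['t'].ravel()).round(3)); print(proj(c,(0.5725,0.348,.0625)).round(0)); togo((0.5725,0.348,0.2)); print(robot.get_obs()['q'].round(2))
E
```

```text
time: 1.15
position: [0.5707, 0.349, 0.2442]
tool_rot: [0.783, 0.622, -0.0, -0.0]
ft_force: [0.6, -0.0, -0.2]
grip_width: 0.0873
[0.498 0.365 0.384]
[329. 224.]
shift mm [ 2.5 -7.8 44.2] xaxis deg 76.6 pos [0.5791 0.3439 0.2443]
[ 0.37  0.59  1.31 -0.01  1.24 -0.96]
```

View pics/w1.png

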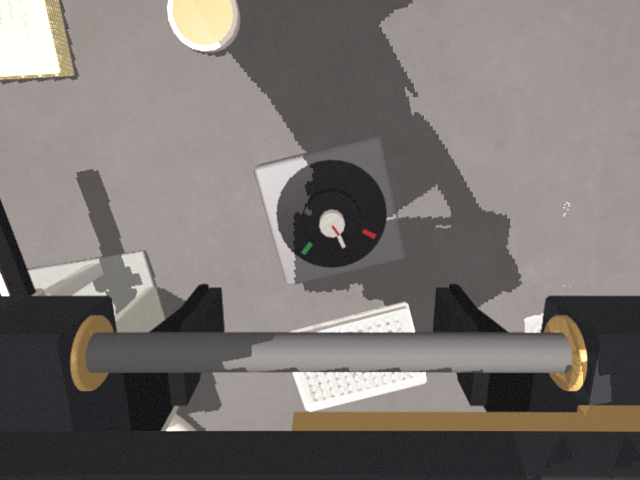

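The wrist view shows the dial knob at (332,223), the box centre at about (332,212), the white pointer ending at (343,246), red at (369,234) and green at (307,248).

```bash
cat > dial.py <<'E'
from h import *
import sys
def angles(tag):
    c=snap('wrist',tag); hsv=cv2.cvtColor(c['pixels'],cv2.COLOR_BGR2HSV)
    cen=proj(c,(0.574,0.346,.03)).astype(int); box=np.zeros(hsv.shape[:2],np.uint8); cv2.circle(box,tuple(int(v) for v in cen),70,255,-1)
    C=None
    for n,lo,hi in (('green',(40,80,40),(85,255,255)),('red',(0,120,60),(8,255,255)),('red2',(172,120,60),(180,255,255))):
        m=cv2.inRange(hsv,lo,hi)&box; k,l,s,ce=cv2.connectedComponentsWithStats(m)
        for i in range(1,k):
            if s[i][4]>8: print(n,ce[i].round(1),s[i][4],onz(c,ce[i],.028 if s[i][4]>30 else .0625).round(4))
    return c
if __name__=='__main__':
    c=angles(sys.argv[1])
    hsv=cv2.cvtColor(c['pixels'],cv2.COLOR_BGR2HSV)
    m=cv2.inRange(hsv,(0,0,95),(180,90,255)); k,l,s,ce=cv2.connectedComponentsWithStats(m)
    cen=proj(c,(0.574,0.346,.05))
    for i in range(1,k):
        if 60<s[i][4]<2500 and np.hypot(*(ce[i]-cen))<60: print('white',s[i].tolist(),ce[i].round(1),onz(c,ce[i],.0625).round(4))
    q=np.array([(256,167),(380,138),(403,257),(289,284)])
    togo((0.574,0.346,.2))
E
python3 dial.py w2
```

```text
green [310.3 235.1] 83 [0.5969 0.3224 0.028 ]
red [339.4 216. ] 18 [0.5785 0.3515 0.0625]
red [372.7 220.2] 76 [0.5965 0.3773 0.028 ]
white [323, 195, 27, 40, 632] [336.4 210.8] [0.574  0.3502 0.0625]
shift mm [-0.4 -1.5 44.1] xaxis deg 76.5 pos [0.5754 0.3461 0.2441]
```

```bash
python3 -m pendant '[[[3.4,-2.6,40],0],[[0,0,40],0],[[0,0,40],0],[[0,0,30],0],[[0,0,20],0],[[0,0,12],0],[[0,0,9.5],0],[[0,0,0],0]]' 87 15; python3 -m pendant '[[[0,0,0],0],[[0,0,0],0],[[0,0,0],0],[[0,0,0],0],[[0,0,0],0],[[0,0,0],0]]' 40 15
```

```text
time: 2.25
position: [0.5674, 0.3543, 0.053]
tool_rot: [0.783, 0.622, -0.0, -0.0]
ft_force: [0.1, -0.5, 0.3]
grip_width: 0.0868
time: 3.0
position: [0.567, 0.3526, 0.0531]
tool_rot: [0.783, 0.622, -0.002, 0.001]
ft_force: [-0.1, -5.6, 2.6]
grip_width: 0.0478
```

```bash
python3 -m pendant '[[[0,0,0],0],[[0,0,0],0],[[0,0,0],0],[[0,0,0],0]]' 87 15;python3 - <<'E'
from h import *
togo((0.5737,.350,.0525)); togo((0.5737,.350,.0525))
E
```

```text
time: 3.5
position: [0.5674, 0.3545, 0.053]
tool_rot: [0.783, 0.622, 0.0, -0.0]
ft_force: [-0.5, -0.9, -0.1]
grip_width: 0.0793
shift mm [-3.   7.1  0.5] xaxis deg 76.9 pos [0.5674 0.3545 0.053 ]
shift mm [-3.   7.1  0.5] xaxis deg 76.9 pos [0.5674 0.3545 0.053 ]
```

```bash
python3 -m pendant '[[[-3,6.5,0],0],[[0,0,0],0],[[0,0,0],0],[[0,0,0],0]]' 87 15; python3 -m pendant '[[[0,0,0],0],[[0,0,0],0],[[0,0,0],0],[[0,0,0],0],[[0,0,0],0],[[0,0,0],0]]' 40 15
```

```text
time: 4.0
position: [0.573, 0.3498, 0.053]
tool_rot: [0.783, 0.622, -0.0, -0.0]
ft_force: [-0.2, -1.4, 0.6]
grip_width: 0.0866
time: 4.75
position: [0.5733, 0.3509, 0.0531]
tool_rot: [0.783, 0.622, 0.001, -0.0]
ft_force: [1.1, 4.5, -1.1]
grip_width: 0.0475
```

```bash
python3 -m pendant '[[[1,0,0],-6],[[0,0,0],-7],[[0,0,0],-7],[[0,0,0],-7],[[0,0,0],-6],[[0,0,0],-4],[[0,0,0],0]]'; python3 -c "
from h import *
o=robot.get_obs();print(o['moment'],o['q'].round(2))"; python3 -m pendant '[[[0,0,0],0],[[0,0,0],0],[[0,0,0],0],[[0,0,-40],0],[[0,0,-50],0],[[0,0,-60],0],[[0,0,-40],0],[[0,0,0],0]]' 87; python3 dial.py w3
```

```text
time: 5.62
position: [0.5734, 0.3505, 0.0531]
tool_rot: [0.546, 0.838, -0.0, 0.0]
ft_force: [-0.2, -0.5, 0.5]
grip_width: 0.0479
[ 0.09000793 -0.04424465  0.0658311 ] [ 0.38  0.83  1.43 -0.    0.88 -1.6 ]
time: 6.62
position: [0.5754, 0.3518, 0.2479]
tool_rot: [0.545, 0.838, 0.004, 0.003]
ft_force: [-0.4, 1.1, -0.3]
grip_width: 0.0872
green [288.  218.2] 89 [0.597  0.3222 0.028 ]
red [327.5 222.5] 22 [0.579  0.3515 0.0625]
red [346.6 242.8] 78 [0.5967 0.3775 0.028 ]
white [315, 200, 27, 39, 621] [328.7 215.5] [0.5735 0.3501 0.0625]
shift mm [-4.7 -2.2 45. ] xaxis deg 113.9 pos [0.5739 0.3511 0.2451]
```

```bash
python3 - <<'E'
import cv2
a=cv2.imread('pics/w3.png')[150:290,250:410]; cv2.imwrite('pics/w3c.png',cv2.resize(a,None,fx=3,fy=3,interpolation=cv2.INTER_CUBIC))
E
```

```text
(no output)
```

View pics/w3c.png

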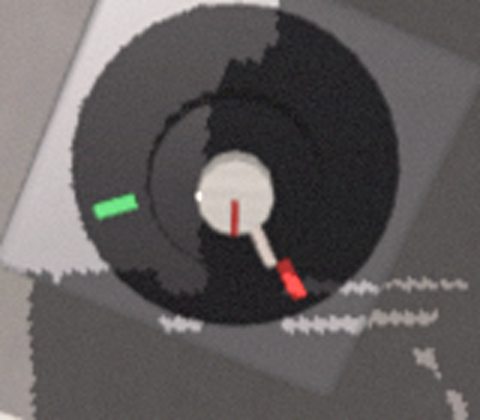

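Crop w3c shows the white pointer right at the red mark and the inner red pointer unmoved, so the ring is off. Next is frame a: I'm turning the jaws parallel to the shelf's y axis and moving over its collar.

```bash
python3 -m pendant '[[[0,0,0],9],[[0,0,0],9],[[0,0,0],9],[[-60,1,0],0],[[-60,1,0],0],[[-60,1,0],0],[[-55,1,0],0],[[0,0,0],0]]' 0 30; python3 -m pendant '[[[0,0,0],0],[[0,0,0],0],[[0,0,0],0]]'; python3 - <<'E'
from h import *
c=snap('wrist','w4'); togo((0.565,0.109,.16))
for X in [(.5657,.12,.115),(.4728,.1252,.11)]: print(proj(c,X).round(0))
E
```

```text
time: 7.68
position: [0.5633, 0.1122, 0.241]
tool_rot: [0.728, 0.686, -0.002, -0.001]
ft_force: [-0.3, 0.1, -0.4]
grip_width: 0.0147
time: 8.05
position: [0.5643, 0.1173, 0.2427]
tool_rot: [0.725, 0.688, -0.0, -0.0]
ft_force: [-0.3, 0.0, 0.2]
grip_width: 0.0006
shift mm [-8.1  1.1 82.9] xaxis deg 87.0 pos [0.5644 0.1171 0.2429]
[334. 242.]
[335.  91.]
```

View pics/w4.png

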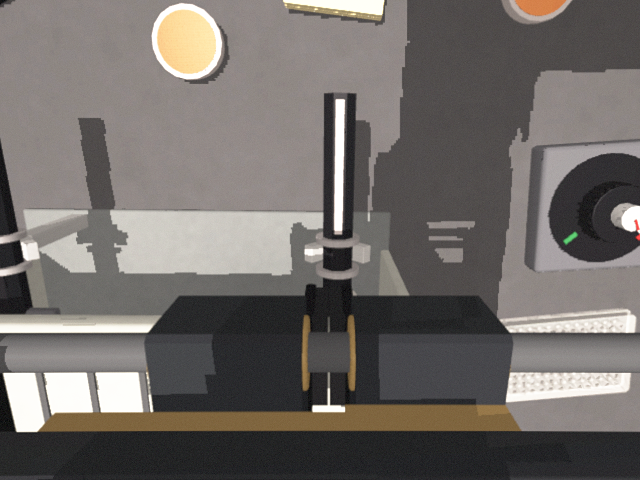

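The wrist view shows frame a's front collar at (337,241), the bar end at (340,94) and the white stripe up. That fits the estimate to about 2 mm. I'll press the closed fingertips on the collar and drag sideways to roll the bar.

```bash
python3 -m pendant '[[[-6,0,40],0],[[0,0,40],0],[[0,0,17],0],[[0,0,0],0],[[0,0,6],0],[[0,0,0],0],[[0,0,0],0]]'; python3 -m pendant '[[[0,0,2],0],[[0,0,0],0],[[0,0,0],0]]';python3 -m pendant '[[[0,0,2],0],[[0,0,0],0],[[0,0,0],0]]'
```

```text
time: 8.98
position: [0.5648, 0.11, 0.1409]
tool_rot: [0.726, 0.688, 0.001, 0.001]
ft_force: [0.5, 0.4, 0.5]
grip_width: 0.0004
time: 9.35
position: [0.5642, 0.11, 0.1381]
tool_rot: [0.726, 0.688, -0.0, -0.0]
ft_force: [0.1, -0.0, 1.5]
grip_width: 0.0003
time: 9.72
position: [0.5643, 0.11, 0.136]
tool_rot: [0.726, 0.688, 0.0, 0.0]
ft_force: [1.4, 0.3, 0.5]
grip_width: 0.0005
```

```bash
python3 -m pendant '[[[0,0,2],0],[[0,0,0],0],[[0,0,0],0]]';python3 -m pendant '[[[0,0,2],0],[[0,0,0],0],[[0,0,0],0]]'
```

```text
time: 10.1
position: [0.5645, 0.1099, 0.135]
tool_rot: [0.726, 0.688, 0.0, 0.0]
ft_force: [-1.2, -0.2, 5.7]
grip_width: 0.0005
time: 10.48
position: [0.5647, 0.1099, 0.134]
tool_rot: [0.726, 0.688, 0.001, 0.001]
ft_force: [-2.6, -1.5, 13.3]
grip_width: 0.0005
```

```bash
python3 -m pendant '[[[4,0,0],0],[[4,0,0],0]]';python3 -m pendant '[[[4,0,0],0],[[4,0,0],0]]';python3 -m pendant '[[[3,0,0],0],[[2,0,0],0],[[0,0,0],0]]'; python3 - <<'E'
from h import *
c=snap('wrist','w5'); cv2.imwrite('pics/w5c.png',c['pixels'][60:300,180:460])
E
```

```text
time: 10.72
position: [0.5646, 0.1138, 0.1347]
tool_rot: [0.725, 0.689, -0.003, 0.003]
ft_force: [-6.8, -16.2, 22.2]
grip_width: 0.0004
time: 10.98
position: [0.5625, 0.12, 0.1357]
tool_rot: [0.724, 0.689, -0.006, 0.002]
ft_force: [-12.9, -19.9, 31.9]
grip_width: 0.0008
time: 11.35
position: [0.5595, 0.1262, 0.1367]
tool_rot: [0.725, 0.689, -0.008, -0.001]
ft_force: [-17.9, -16.6, 40.6]
grip_width: 0.0002
```

View pics/w5c.png

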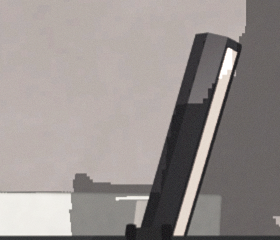

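Crop w5c shows the stripe rolled to the right, but the bar is slewed about 15° because its front climbed the V. I'll lift and see how it settles.

```bash
python3 -m pendant '[[[0,0,-10],0],[[0,0,-15],0],[[0,-30,-30],0],[[0,-30,-30],0],[[0,0,0],0],[[0,0,0],0],[[0,0,0],0]]'; python3 - <<'E'
from h import *
c=snap('wrist','w6'); cv2.imwrite('pics/w6c.png',c['pixels'][:330,100:560])
E
```

```text
time: 12.28
position: [0.5061, 0.1341, 0.216]
tool_rot: [0.726, 0.688, -0.0, -0.0]
ft_force: [-0.6, 0.7, -0.6]
grip_width: 0.0008
```

View pics/w6c.png

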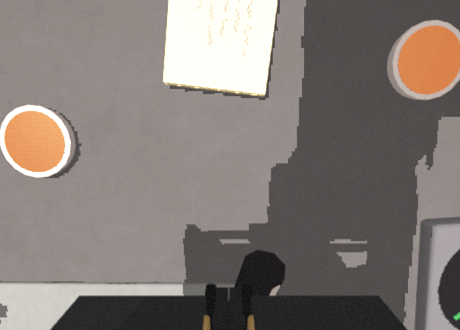

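```bash
python3 -m pendant '[[[0,30,-10],0],[[0,30,-10],0],[[0,0,0],0],[[0,0,0],0],[[0,0,0],0]]'; python3 - <<'E'
from h import *
c=snap('wrist','w7'); cv2.imwrite('pics/w7c.png',c['pixels'][:330,100:560])
togo((.5657,.122,.2))
E
```

```text
time: 12.95
position: [0.5638, 0.131, 0.2361]
tool_rot: [0.726, 0.688, -0.001, -0.001]
ft_force: [-0.7, 0.4, 0.7]
grip_width: 0.0005
shift mm [-8.9  2.2 36.4] xaxis deg 86.9 pos [0.564  0.131  0.2364]
```

View pics/w7c.png

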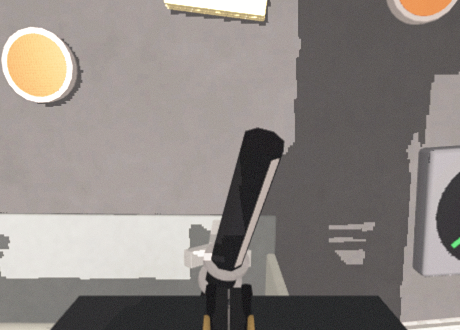

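Crop w7c shows the bar's front end out of its V toward +y. The stripe has rolled about 45° to the right; the bar end is at full-image px (363,135) and the front collar at (328,268). I'll compute the pose, then re-seat the bar with a grip.

```bash
python3 - <<'E'
from h import *
c=load('w7'); s=snap('side','s1')
for z in (.1,.11,.12):
  e=onz(c,(363,143),z);k=onz(c,(328,262),z);print(z,e.round(4),k.round(4),np.degrees(np.arctan2(k[1]-e[1],k[0]-e[0])).round(1))
im=s['pixels'][170:290,270:420]; t=snap('top','t1')['pixels'][190:290,230:400]
a=cv2.resize(im,(600,480),interpolation=cv2.INTER_CUBIC); cv2.imwrite('pics/s1c.png',a)
E
```

```text
0.1 [0.5036 0.1551 0.1   ] [0.5811 0.1288 0.1   ] -18.8
0.11 [0.5031 0.1543 0.11  ] [0.5778 0.129  0.11  ] -18.8
0.12 [0.5026 0.1536 0.12  ] [0.5745 0.1292 0.12  ] -18.8
```

View pics/s1c.png

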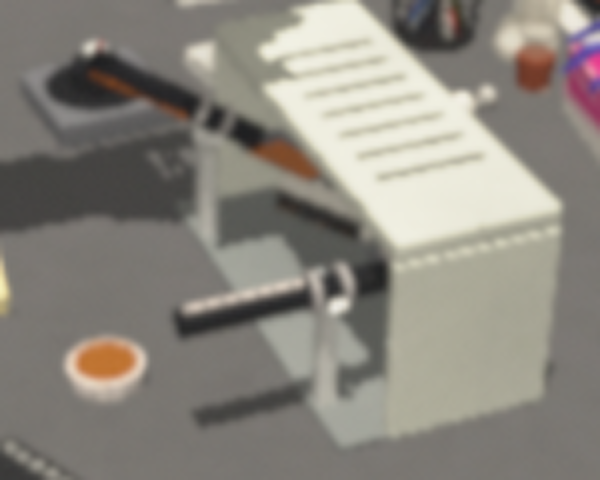

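Crop s1c shows frame a pitched with the handle up. Its rear has dropped off the rear rest toward -y and its orange face is turned toward -y. Now I'll triangulate it.

```bash
cat >> h.py <<'E'
def tri(*cu):
    A=np.zeros((3,3));b=np.zeros(3);rs=[]
    for c,uv in cu:
        o,d=ray(c,uv);d=d/np.linalg.norm(d);P=np.eye(3)-np.outer(d,d);A+=P;b+=P@o;rs.append((o,d))
    X=np.linalg.solve(A,b);return X,[np.linalg.norm(np.cross(X-o,d)) for o,d in rs]
E
python3 - <<'E'
from h import *
w=load('w7');s=load('s1')
for n,a,b in [('end',(363,142),(292.5,184.5)),('col front',(328,268),(321,199)),('mid',(352,185),(302,189.5))]:
    X,e=tri((w,a),(s,b)); print(n,X.round(4),np.round(e,4))
t=load('t1'); im=np.hstack([cv2.resize(t['pixels'][195:290,235:400],None,fx=4,fy=4,interpolation=cv2.INTER_CUBIC)])
cv2.imwrite('pics/t1c.png',im)
E
```

```text
end [0.4993 0.1506 0.163 ] [0.0007 0.0007]
col front [0.5821 0.129  0.1046] [0.0016 0.0016]
mid [0.5246 0.1448 0.1427] [0.0011 0.0011]
```

View pics/t1c.png

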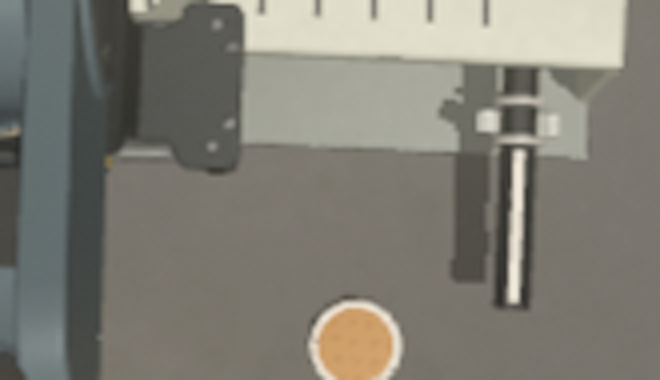

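I've viewed 12 pictures. The front is on the +y arm of its rest and the bar is pitched 34° about it; the rear is low and about 10 mm to -y. To recover, I'll grip the handle and yaw the rear out to -y. Then I'll lever the rear up over the front rest, yaw it back over its V and lower it.

```bash
python3 -m pendant '[[[0,0,0],6],[[0,0,0],6],[[2.6,-35,0],0],[[0,0,0],0],[[0,0,0],0],[[0,0,0],0]]' 60 20; python3 - <<'E'
from h import *
togo((.531,.1425,.144))
# stripe check
c=snap('wrist','w8'); hsv=cv2.cvtColor(c['pixels'],cv2.COLOR_BGR2HSV)
for X in [(.4993,.1506,.163),(.531,.1425,.1406),(.5821,.129,.1046)]: print(proj(c,X).round(0))
g=cv2.cvtColor(c['pixels'],cv2.COLOR_BGR2GRAY)
for v in range(int(proj(c,(.4993,.1506,.163))[1])+10,int(proj(c,(.531,.1425,.1406))[1])+1,15):
    d=np.where(g[v,200:460]<45)[0]+200; print(v,d.min() if len(d) else None,d.max() if len(d) else None, len(d))
E
```

```text
time: 13.85
position: [0.5331, 0.1424, 0.2373]
tool_rot: [0.794, 0.608, 0.0, 0.0]
ft_force: [0.5, -0.2, -0.3]
grip_width: 0.0525
shift mm [-0.5 -2.2 93.3] xaxis deg 74.9 pos [0.5331 0.1424 0.2373]
[328. 202.]
[329. 250.]
[330. 308.]
211 310 347 34
226 311 337 19
241 310 336 27
```

```bash
python3 -m pendant '[[[0,-2,40],0],[[0,0,35],0],[[0,0,18],0],[[0,0,0],0],[[0,0,0],0],[[0,0,0],0]]' 60 25; python3 -m pendant '[[[0,0,0],0],[[0,0,0],0],[[0,0,0],0],[[0,0,0],0],[[0,0,0],0],[[0,0,0],0]]' 10 25
```

```text
time: 14.65
position: [0.5313, 0.1431, 0.1451]
tool_rot: [0.794, 0.608, 0.001, 0.001]
ft_force: [0.4, 0.5, 0.1]
grip_width: 0.0601
time: 15.4
position: [0.5303, 0.1429, 0.144]
tool_rot: [0.794, 0.608, -0.0, 0.0]
ft_force: [0.1, -1.3, -0.6]
grip_width: 0.0197
```

```bash
python3 -m pendant '[[[4,0,0],4],[[4,0,0],4],[[3,0,0],4],[[0,0,0],0],[[0,0,0],0]]'; python3 -c "
from h import *
print(robot.get_obs()['moment'].round(2))"
```

```text
time: 16.02
position: [0.5351, 0.1533, 0.1446]
tool_rot: [0.853, 0.522, 0.001, 0.001]
ft_force: [2.1, -0.3, 2.6]
grip_width: 0.0197
[-0.21 -0.4   0.03]
```

```bash
python3 -m pendant '[[[0,-3,5],0],[[0,-2,5],0],[[0,0,0],0],[[0,0,0],0]]'; python3 -m pendant '[[[0,-2,5],0],[[0,-2,5],0],[[0,0,0],0],[[0,0,0],0]]';  python3 - <<'E'
from h import *
print(robot.get_obs()['moment'].round(2)); s=snap('side','s2'); cv2.imwrite('pics/s2c.png',cv2.resize(s['pixels'][160:270,270:420],(600,440),interpolation=cv2.INTER_CUBIC))
E
```

```text
time: 16.52
position: [0.5287, 0.1553, 0.1342]
tool_rot: [0.853, 0.522, -0.001, -0.0]
ft_force: [-0.8, -2.9, 5.5]
grip_width: 0.0193
time: 17.02
position: [0.5247, 0.1574, 0.1241]
tool_rot: [0.853, 0.522, -0.001, -0.001]
ft_force: [-2.4, -1.8, 5.5]
grip_width: 0.0194
[-0.44  0.2  -0.13]
```

```bash
python3 -m pendant '[[[0,-1,5],0],[[0,-1,5],0],[[0,0,0],0],[[0,0,0],0]]'; python3 -m pendant '[[[0,0,5],0],[[0,0,5],0],[[0,0,4],0],[[0,0,0],0],[[0,0,0],0]]';  python3 - <<'E'
from h import *
print(robot.get_obs()['moment'].round(2)); s=snap('side','s2'); cv2.imwrite('pics/s2c.png',cv2.resize(s['pixels'][160:270,270:420],(600,440),interpolation=cv2.INTER_CUBIC))
E
```

```text
time: 17.58
position: [0.5228, 0.1583, 0.114]
tool_rot: [0.853, 0.522, -0.001, -0.001]
ft_force: [-3.2, -3.7, 4.6]
grip_width: 0.0199
time: 18.2
position: [0.5224, 0.1573, 0.1005]
tool_rot: [0.853, 0.522, -0.002, -0.0]
ft_force: [-4.4, -6.7, 10.2]
grip_width: 0.0198
[-1.04  0.54 -0.37]
```

View pics/s2c.png

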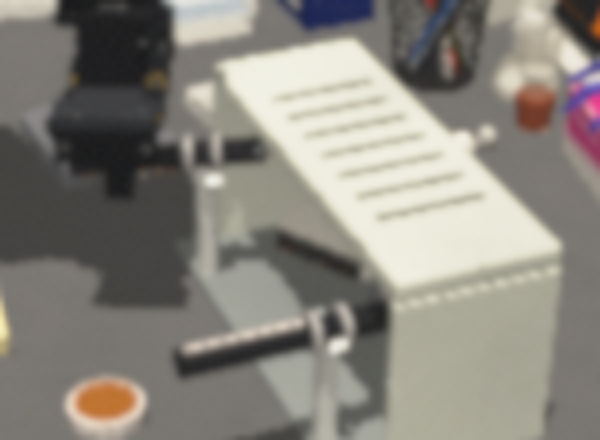

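Crop s2c shows the bar near level across the front rest, with both collars still around it. The bar runs from (307.5,199) to (335.5,197.5) in full-image px.

```bash
python3 - <<'E'
from h import *
s=load('s2'); o=robot.get_obs(); R=Ro.from_quat(o['tool_rot']).as_matrix(); p=o['position']+[0,0,-.003]; print(p, R[:,1].round(3))
for pitch in (-5,0,5,10):
    u=R[:,1]*np.cos(np.radians(pitch))+np.array([0,0,np.sin(np.radians(pitch))])
    print(pitch,[proj(s,p+u*d).round(1).tolist() for d in (.03,.06,.1)])
print(proj(s,(.5777,.1193,.1)),proj(s,(.6025,.12,.143)))
E
```

```text
[0.52243475 0.15731444 0.09750119] [ 0.89  -0.456 -0.003]
-5 [[309.8, 201.8], [319.5, 202.6], [332.4, 203.8]]
0 [[309.8, 201.0], [319.5, 201.2], [332.5, 201.3]]
5 [[309.8, 200.3], [319.4, 199.7], [332.4, 198.9]]
10 [[309.6, 199.5], [319.2, 198.2], [332.0, 196.4]]
[321.49228125 201.84868019] [328.64960364 187.58823626]
```

```bash
python3 -m pendant '[[[0,0,3],0],[[0,0,2],0],[[0,0,0],0]]' 10 40; python3 -m pendant '[[[-8,0,0],-6],[[-8,0,0],-6],[[0,0,0],0]]'; python3 -m pendant '[[[-9,0,0],-6],[[-8,0,0],-5],[[0,0,0],0],[[0,0,0],0]]';  python3 - <<'E'
from h import *
print(robot.get_obs()['moment'].round(2)); togo((.5125,.123,.1)); s=snap('side','s3'); w=snap('wrist','w9'); cv2.imwrite('pics/s3c.png',cv2.resize(s['pixels'][160:270,270:420],(600,440),interpolation=cv2.INTER_CUBIC))
E
```

```text
time: 18.62
position: [0.5222, 0.1565, 0.0961]
tool_rot: [0.853, 0.522, -0.003, 0.0]
ft_force: [-6.6, -10.8, 13.9]
grip_width: 0.0188
time: 19.0
position: [0.519, 0.143, 0.0957]
tool_rot: [0.794, 0.608, 0.001, 0.001]
ft_force: [0.4, -5.5, 5.3]
grip_width: 0.0192
time: 19.5
position: [0.5132, 0.128, 0.0945]
tool_rot: [0.732, 0.681, -0.001, -0.001]
ft_force: [0.6, -0.5, -1.2]
grip_width: 0.0188
[ 0.09  0.15 -0.  ]
shift mm [-5.  -0.4 -5.5] xaxis deg 85.8 pos [0.5132 0.128  0.0945]
```

```bash
python3 -m pendant '[[[-5,0,0],-1],[[0,0,-3],0],[[0,0,-2],0],[[0,0,0],0],[[0,0,0],0]]';  python3 - <<'E'
from h import *
print(robot.get_obs()['moment'].round(2)); togo((.5125,.123,.1)); s=snap('side','s3'); w=snap('wrist','w9'); cv2.imwrite('pics/s3c.png',np.vstack([cv2.resize(s['pixels'][170:250,280:400],(600,400),interpolation=cv2.INTER_CUBIC),cv2.resize(w['pixels'][100:300,180:480],(600,200*2))[200:]]))
E
```

```text
time: 20.23
position: [0.5135, 0.122, 0.1]
tool_rot: [0.726, 0.688, -0.0, 0.0]
ft_force: [0.0, -0.0, -2.6]
grip_width: 0.019
[ 0.01  0.25 -0.03]
shift mm [ 0.9 -1.1  0. ] xaxis deg 86.9 pos [0.5135 0.122  0.1   ]
```

View pics/s3c.png

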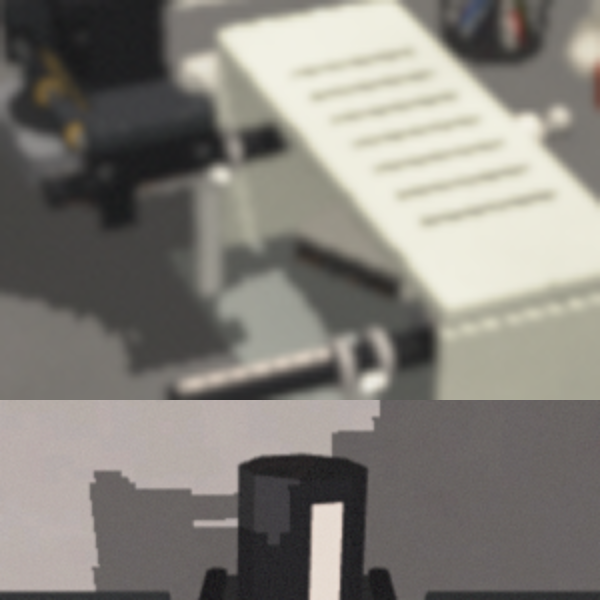

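Picture s3c shows the bar level and straight, front collars around the rest. The stripe is rolled only about 20° to +y, and the gripper carries the weight (-2.6 N). I'll lower gently until it is supported.

```bash
python3 -m pendant '[[[0.5,-1,2],0],[[0,0,0],0],[[0,0,0],0]]'; python3 -c "
from h import *
print(robot.get_obs()['moment'].round(2))"; python3 -m pendant '[[[0,0,2],0],[[0,0,0],0],[[0,0,0],0]]'; python3 -c "
from h import *
print(robot.get_obs()['moment'].round(2))"
```

```text
time: 20.7
position: [0.5126, 0.123, 0.0981]
tool_rot: [0.726, 0.688, 0.0, 0.0]
ft_force: [-0.1, 1.0, -1.4]
grip_width: 0.0189
[0.09 0.18 0.11]
time: 21.08
position: [0.5127, 0.123, 0.0962]
tool_rot: [0.726, 0.688, 0.0, 0.0]
ft_force: [0.1, 2.4, 1.3]
grip_width: 0.0189
[0.18 0.15 0.01]
```

```bash
python3 -m pendant '[[[0,0,-1],0],[[0,0,0],0],[[0,0,0],0],[[0,0,0],0],[[0,0,0],0]]' 40; python3 -m pendant '[[[0,0,-40],0],[[0,0,-40],0],[[0,40,-40],0],[[0,20,0],0],[[0,0,0],0],[[0,0,0],0],[[0,0,0],0]]' ; python3 - <<'E'
from h import *
c=snap('wrist','w10'); s=snap('side','s4'); togo((.5657,.122,.2))
for n,X in [('end',(.4728,.1252,.1)),('grip',(.5177,.1227,.1)),('col',(.5677,.1198,.1))]: print(n,proj(c,X).round(0),proj(s,X).round(0))
w=cv2.resize(c['pixels'][60:300,240:440],(500,600)); q=cv2.resize(s['pixels'][180:230,280:330],(300,600)[::1] if 0 else (300,300),interpolation=cv2.INTER_CUBIC); q=cv2.copyMakeBorder(q,0,300,0,0,0)
cv2.imwrite('pics/c10.png',np.hstack([w,q]))
E
```

```text
time: 21.7
position: [0.5126, 0.1229, 0.097]
tool_rot: [0.726, 0.688, -0.0, 0.0]
ft_force: [-0.4, -0.3, 0.5]
grip_width: 0.0399
time: 22.58
position: [0.5708, 0.1198, 0.2161]
tool_rot: [0.726, 0.688, -0.001, -0.001]
ft_force: [-0.2, 0.3, -0.2]
grip_width: 0.0399
shift mm [ 1.9 -5.8 16.5] xaxis deg 86.9 pos [0.5714 0.1197 0.2165]
end [330.  77.] [289. 209.]
grip [330. 159.] [303. 206.]
col [330. 241.] [318. 202.]
```

View pics/c10.png

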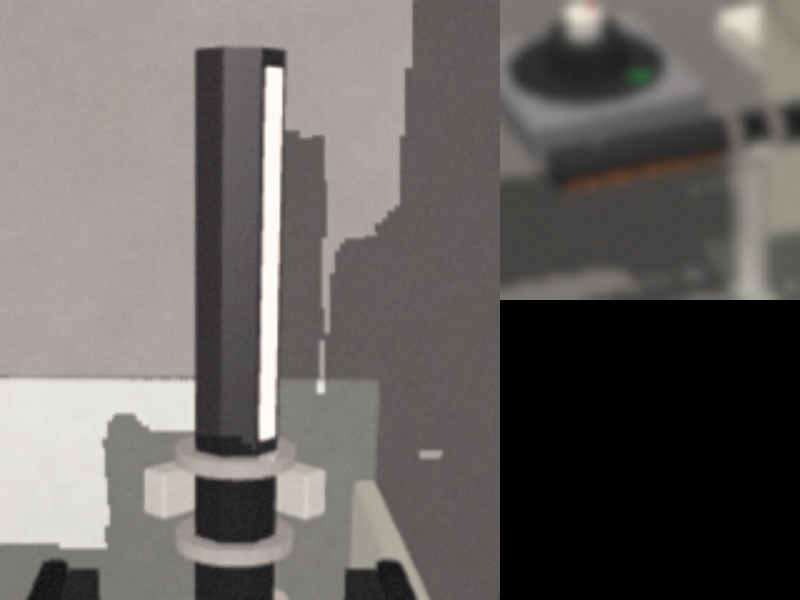

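Picture c10 shows frame a reseated straight in its V. The stripe is on the upper +y 45° flat, with orange low on -y, so it has rolled exactly 45°. One view is left, so from here I check numerically.

The new rolling method is to press a pad against the +y side of the collar and drag down. V friction then pulls the bar into its seat instead of out.

```bash
python3 -m pendant '[[[-9,-11,40],0],[[0,0,40],0],[[0,0,17],0],[[0,0,0],0],[[0,0,0],0],[[0,0,0],0]]' 60; python3 -m pendant '[[[-3,0,0],0],[[0,0,0],0],[[0,0,0],0]]'; python3 -m pendant '[[[-2,0,0],0],[[0,0,0],0],[[0,0,0],0]]'
```

```text
time: 23.42
position: [0.5621, 0.1114, 0.1215]
tool_rot: [0.726, 0.688, 0.001, 0.001]
ft_force: [-0.1, 0.2, 0.4]
grip_width: 0.0602
time: 23.8
position: [0.5609, 0.1084, 0.1204]
tool_rot: [0.726, 0.688, 0.0, 0.0]
ft_force: [-1.1, 1.6, 0.0]
grip_width: 0.0604
time: 24.18
position: [0.5609, 0.1079, 0.1204]
tool_rot: [0.726, 0.687, 0.001, -0.001]
ft_force: [-0.6, 6.0, 2.7]
grip_width: 0.0601
```

```bash
python3 -m pendant '[[[-1.5,0,1],0],[[0,0,3],0],[[0,0,2],0]]'; python3 -m pendant '[[[0,0,3],0],[[0,0,3],0],[[0,0,0],0]]'; python3 -c "
from h import *
c=snap('wrist','w11')"
```

```text
time: 24.55
position: [0.5608, 0.1078, 0.1153]
tool_rot: [0.727, 0.687, 0.002, -0.001]
ft_force: [-2.2, 11.6, 9.6]
grip_width: 0.0601
time: 24.92
position: [0.5608, 0.1078, 0.109]
tool_rot: [0.727, 0.687, 0.002, -0.001]
ft_force: [-1.5, 10.9, 6.7]
grip_width: 0.06
```

```bash
cat > roll.py <<'E'
from h import *
import sys
def roll(tag,fr='a',new=True):
    c=snap('wrist',tag) if new else load(tag)
    O={'a':(.6625,.1143),'b':(.649,-.1127)}[fr]; u=np.array((.9984,-.056)); hsv=cv2.cvtColor(c['pixels'],cv2.COLOR_BGR2HSV)
    out=[]
    for s in np.arange(.12,.186,.005):
        p=np.array(O)-s*u; a=proj(c,(*p,.11)); v=int(round(a[1])); 
        if not 5<v<290: continue
        k=(c['pixels'][v].min(1)>150); h=hsv[v]; og=(h[:,0]<18)&(h[:,1]>120)&(h[:,2]>80)
        for n,m in(('W',k),('O',og)):
            x=np.where(m)[0]; x=x[abs(x-a[0])<30]
            sc=np.linalg.norm(proj(c,(p[0]+.0,p[1]+.01,.11))-a)/10
            if 1<len(x)<40: out.append((n,round(s*1000),round((x.mean()-a[0])/sc,1),round(len(x)/sc,1)))
    for n in 'WO':
        q=[o for o in out if o[0]==n]
        if q: print(n,len(q),'offset mm (+ = +y)',np.median([o[2] for o in q]),'width',np.median([o[3] for o in q]),q[:2])
    return c
if __name__=='__main__': roll(sys.argv[1],sys.argv[2],len(sys.argv)<4)
E
for t in w4 w10 w11; do python3 roll.py $t a x; done
```

```text
W 14 offset mm (+ = +y) 2.9 width 5.8 [('W', 120, np.float64(2.6), np.float64(5.8)), ('W', 125, np.float64(2.6), np.float64(5.8))]
W 14 offset mm (+ = +y) -5.7 width 13.7 [('W', 120, np.float64(-6.0), np.float64(14.0)), ('W', 125, np.float64(-6.0), np.float64(13.9))]
W 14 offset mm (+ = +y) 0.05 width 2.5 [('W', 120, np.float64(9.3), np.float64(2.4)), ('W', 125, np.float64(9.3), np.float64(2.1))]
```

Stripe offset and width indicate the roll is progressing with steady forces, so I'm continuing the stroke.

```bash
python3 -m pendant '[[[0,0,3],0],[[0,0,3],0],[[0,0,3],0],[[0,0,0],0]]'; python3 -m pendant '[[[0,0,3],0],[[0,0,2],0],[[0,0,0],0],[[0,0,0],0]]'; python3 -c "
from h import *
c=snap('wrist','w12')"; python3 -m pendant '[[[4,0,0],0],[[6,0,0],0],[[0,0,0],0],[[0,0,0],0]]'; python3 -c "
from h import *
c=snap('wrist','w13')
for t in ('w11','w12','w13'):
  c=load(t)
  for s in (.13,.15,.17):
    a=proj(c,(.6625-s,.1143+.056*s,.1)); v=int(a[1]); u=int(round(a[0])); print(t,s,u,v,[tuple(int(q) for q in c['pixels'][v,x]) for x in range(u-24,u+27,3)])
"
```

```text
time: 25.48
position: [0.5608, 0.1075, 0.0998]
tool_rot: [0.726, 0.687, 0.002, -0.001]
ft_force: [-0.5, 9.9, 5.8]
grip_width: 0.0604
time: 25.98
position: [0.5608, 0.1073, 0.0947]
tool_rot: [0.726, 0.687, 0.002, -0.001]
ft_force: [-0.2, 10.2, 4.8]
grip_width: 0.0604
time: 26.52
position: [0.5612, 0.1145, 0.0939]
tool_rot: [0.726, 0.688, -0.0, 0.0]
ft_force: [-0.5, 0.4, -0.4]
grip_width: 0.06
w11 0.13 364 250 [(98, 102, 107), (78, 80, 83), (33, 30, 37), (39, 35, 38), (41, 38, 41), (39, 36, 39), (43, 38, 38), (38, 38, 39), (43, 40, 43), (40, 35, 37), (40, 38, 41), (41, 39, 40), (41, 39, 43), (42, 38, 38), (40, 40, 42), (41, 36, 41), (41, 39, 41)]
w11 0.15 366 196 [(168, 170, 181), (41, 37, 41), (39, 39, 36), (40, 33, 39), (35, 34, 37), (37, 35, 39), (44, 39, 42), (37, 34, 37), (37, 35, 39), (40, 39, 44), (43, 39, 41), (41, 42, 39), (46, 44, 43), (46, 46, 45), (44, 40, 43), (49, 46, 45), (42, 37, 42)]
w11 0.17 367 137 [(173, 177, 186), (37, 38, 38), (62, 59, 60), (60, 57, 58), (54, 56, 56), (59, 54, 60), (60, 56, 58), (58, 56, 60), (61, 59, 62), (84, 82, 87), (87, 84, 86), (84, 82, 85),
[... 916 characters left out ...]
 (36, 33, 35), (36, 33, 38), (41, 39, 41), (36, 36, 37), (41, 41, 45), (42, 35, 43), (41, 39, 41), (42, 43, 46), (44, 41, 41), (47, 45, 47), (44, 44, 46), (38, 36, 40), (42, 42, 44)]
w13 0.15 349 204 [(167, 169, 179), (55, 51, 54), (40, 40, 42), (37, 35, 38), (39, 39, 42), (37, 31, 35), (37, 37, 38), (43, 39, 43), (46, 44, 47), (48, 42, 46), (44, 39, 41), (46, 46, 44), (48, 43, 46), (41, 37, 43), (41, 41, 43), (41, 41, 42), (44, 41, 43)]
w13 0.17 350 139 [(158, 162, 171), (56, 53, 58), (55, 54, 56), (59, 54, 59), (59, 56, 58), (62, 55, 61), (62, 59, 61), (59, 54, 58), (91, 85, 89), (93, 93, 94), (93, 92, 94), (92, 89, 93), (95, 94, 97), (87, 87, 93), (94, 89, 96), (89, 84, 90), (91, 87, 92)]
```

```bash
python3 -m pendant '[[[0,0,-40],0],[[0,0,-40],0],[[0,20,-20],0],[[0,0,0],0],[[0,0,0],0],[[0,0,0],0]]'; cat > og.py <<'E'
from h import *
import sys
def og(tag,fr='a',new=True):
    s=snap('side',tag) if new else load(tag); h=cv2.cvtColor(s['pixels'],cv2.COLOR_BGR2HSV); O={'a':(.6625,.1143),'b':(.649,-.1127)}[fr]
    for d in (.13,.15,.17):
        a=proj(s,(O[0]-d,O[1]+.056*d,.1)); v,u=int(round(a[1])),int(round(a[0])); print(tag,d,(u,v),[(v+k,s['pixels'][v+k,u].tolist()) for k in range(-5,7)])
if __name__=='__main__': og(sys.argv[1],sys.argv[2],len(sys.argv)<4)
E
python3 og.py s4 a x; python3 og.py s5 a; python3 - <<'E'
from h import *
c=snap('wrist','w14')
for s in (.14,.17):
    a=proj(c,(.6625-s,.1143+.056*s,.1)); v=int(a[1]); u=int(round(a[0])); print(s,u,v,[int(c['pixels'][v,x].mean()) for x in range(u-24,u+30,2)])
E
```

```text
time: 27.32
position: [0.5794, 0.1137, 0.1924]
tool_rot: [0.726, 0.688, -0.001, -0.001]
ft_force: [0.1, 0.2, -0.2]
grip_width: 0.0597
s4 0.13 (308, 205) [(200, [79, 79, 80]), (201, [64, 64, 65]), (202, [54, 54, 56]), (203, [52, 51, 53]), (204, [47, 47, 48]), (205, [42, 43, 46]), (206, [39, 46, 61]), (207, [44, 57, 80]), (208, [56, 65, 82]), (209, [62, 67, 74]), (210, [66, 69, 71]), (211, [66, 67, 69])]
s4 0.15 (301, 206) [(201, [85, 85, 86]), (202, [69, 69, 71]), (203, [58, 57, 59]), (204, [53, 53, 55]), (205, [51, 51, 51]), (206, [46, 46, 47]), (207, [39, 43, 52]), (208, [41, 52, 73]), (209, [49, 63, 87]), (210, [60, 68, 83]), (211, [64, 68, 73]), (212, [66, 68, 70])]
s4 0.17 (295, 207) [(202, [89, 89, 92]), (203, [80, 80, 82]), (204, [66, 66, 68]), (205, [56, 56, 57]), (206, [52, 52, 53]), (207, [47, 47, 48]), (208, [41, 42, 48]), (209, [40, 50, 69]), (210, [50, 65, 91]), (211, [59, 69, 88]), (212, [64, 68, 76]), (213, [65, 67, 69])]
s5 0.13 (308, 205) [(200, [77, 77, 77]), (201, [64, 64, 65]), (202, [54, 54, 55]), (203, [51, 50, 53]), (204, [48, 47, 49]), (205, [41, 43, 46]), (206
[... 229 characters left out ...]
5, [50, 50, 51]), (206, [45, 44, 46]), (207, [40, 43, 52]), (208, [41, 53, 73]), (209, [49, 63, 86]), (210, [60, 69, 83]), (211, [64, 68, 73]), (212, [66, 68, 70])]
s5 0.17 (295, 207) [(202, [88, 87, 88]), (203, [74, 74, 75]), (204, [60, 60, 61]), (205, [54, 54, 56]), (206, [51, 52, 53]), (207, [47, 48, 49]), (208, [41, 45, 53]), (209, [41, 53, 76]), (210, [48, 65, 93]), (211, [59, 69, 89]), (212, [65, 69, 76]), (213, [66, 68, 70])]
0.14 340 154 [163, 164, 161, 161, 161, 149, 51, 49, 50, 50, 54, 54, 85, 87, 86, 87, 85, 83, 83, 86, 48, 194, 188, 189, 139, 89, 92]
0.17 341 94 [157, 161, 158, 160, 164, 92, 51, 51, 54, 54, 49, 53, 97, 97, 96, 94, 92, 92, 91, 92, 62, 223, 248, 248, 248, 101, 162]
```

It slipped and is unchanged at 45°. Pressing down loads the V, so I'll do the opposite: a light push on the -y side of the collar with an upward drag. That unloads the seat and tips the bar over its +y corner.

```bash
python3 -m pendant '[[[22,-20,20],0],[[0,0,30],0],[[0,0,30],0],[[0,0,15],0],[[0,0,0],0],[[0,0,0],0],[[0,0,0],0]]' 50; python3 -m pendant '[[[3,0,0],0],[[0,0,0],0],[[0,0,0],0]]'
```

```text
time: 28.3
position: [0.5619, 0.1351, 0.0984]
tool_rot: [0.726, 0.688, -0.001, 0.0]
ft_force: [-0.1, -4.8, 1.1]
grip_width: 0.0503
time: 28.68
position: [0.562, 0.1364, 0.0988]
tool_rot: [0.725, 0.688, -0.003, 0.001]
ft_force: [0.1, -10.8, 2.7]
grip_width: 0.0503
```

```bash
cat > st.py <<'E'
from h import *
import sys
c=snap('wrist',sys.argv[1]); O={'a':(.6625,.1143),'b':(.649,-.1127)}[sys.argv[2]]
for s in (.15,.175):
    a=proj(c,(O[0]-s,O[1]+.056*s,.1)); v=int(a[1]); u=int(round(a[0])); k=np.linalg.norm(proj(c,(O[0]-s,O[1]+.056*s+.01,.1))-a)/10
    px=c['pixels'][v]; hs=cv2.cvtColor(c['pixels'][v:v+1],cv2.COLOR_BGR2HSV)[0]
    t=''.join('O' if hs[x,0]<18 and hs[x,1]>110 and hs[x,2]>50 else 'W' if px[x].min()>175 else '.' if px[x].mean()<110 and px[x].mean()>70 else '#' if px[x].mean()<=70 else '-' for x in (np.round(u+k*np.arange(-16,17,0.5)).astype(int)).clip(0,639)); print(s,u,v,t[:32],'|',t[32:])
E
python3 -m pendant '[[[-2,0,-3],0],[[0,0,-4],0],[[0,0,0],0]]'; python3 st.py w15 a;  python3 -m pendant '[[[0,0,-4],0],[[0,0,-4],0],[[0,0,0],0]]'; python3 st.py w16 a
```

```text
time: 29.05
position: [0.5621, 0.1377, 0.106]
tool_rot: [0.726, 0.688, -0.0, -0.0]
ft_force: [-0.7, -2.3, -0.3]
grip_width: 0.0501
0.15 280 198 WWWWWWWWWWWWWW--W-WWWWWWWW-##### | ###############################.-W
0.175 277 123 WWW---WWWWWWWWWWWWWWWWWWWWWW-### | ###############.##########.##.###.
time: 29.48
position: [0.5622, 0.1381, 0.1144]
tool_rot: [0.726, 0.688, -0.0, -0.0]
ft_force: [-1.2, 0.5, 0.1]
grip_width: 0.05
0.15 281 194 WWWWWWWW-WWWWW--WWWWWWWWWWW--### | ##################################
0.175 279 122 WWW-W-W-WWWWWWWWWWWWWWWWWWWWW.## | ####.###########.#################
```

```bash
python3 -m pendant '[[[-5,0,0],0],[[-5,0,0],0],[[0,0,0],0],[[0,0,0],0]]'; python3 st.py w17 a; python3 og.py s6 a;  python3 -m pendant '[[[0,0,-40],0],[[0,0,-40],0],[[0,10,0],0],[[0,0,0],0],[[0,0,0],0],[[0,0,0],0]]'; python3 st.py w18 a;python3 og.py s7 a
```

```text
time: 30.02
position: [0.5623, 0.1275, 0.1141]
tool_rot: [0.726, 0.688, 0.0, 0.0]
ft_force: [-0.3, -0.3, 0.3]
grip_width: 0.05
0.15 310 192 ---WW----W---W-WW-############## | #..............#####WWWWWWW.......
0.175 309 120 -----W-WW-W-W---WW.############# | ##.................#WWWWWWW--WWW--
s6 0.13 (308, 205) [(200, [65, 65, 65]), (201, [57, 57, 57]), (202, [56, 55, 56]), (203, [54, 53, 54]), (204, [48, 47, 48]), (205, [43, 45, 51]), (206, [39, 51, 76]), (207, [46, 65, 100]), (208, [56, 69, 95]), (209, [62, 68, 78]), (210, [65, 67, 70]), (211, [65, 67, 69])]
s6 0.15 (301, 206) [(201, [83, 83, 84]), (202, [68, 68, 69]), (203, [60, 60, 60]), (204, [55, 55, 56]), (205, [51, 51, 51]), (206, [44, 44, 46]), (207, [39, 45, 61]), (208, [42, 56, 81]), (209, [50, 62, 84]), (210, [61, 67, 77]), (211, [65, 68, 71]), (212, [65, 67, 69])]
s6 0.17 (295, 207) [(202, [87, 86, 87]), (203, [73, 72, 74]), (204, [63, 61, 62]), (205, [57, 56, 58]), (206, [54, 53, 54]), (207, [46, 45, 47]), (208, [41, 45, 56]), (209, [40, 52, 76]), (210, [49, 64, 90]), (211, [59, 68, 84]), (212, [64, 67, 74]), (213, [65,
[... 429 characters left out ...]
47, 48]), (205, [42, 45, 51]), (206, [39, 52, 77]), (207, [45, 64, 99]), (208, [56, 69, 94]), (209, [64, 69, 79]), (210, [65, 68, 70]), (211, [65, 67, 69])]
s7 0.15 (301, 206) [(201, [83, 83, 84]), (202, [70, 69, 70]), (203, [59, 59, 60]), (204, [55, 55, 56]), (205, [51, 51, 51]), (206, [43, 44, 46]), (207, [40, 46, 61]), (208, [41, 54, 81]), (209, [51, 63, 84]), (210, [60, 66, 77]), (211, [65, 68, 71]), (212, [65, 67, 69])]
s7 0.17 (295, 207) [(202, [85, 85, 87]), (203, [73, 72, 73]), (204, [61, 60, 61]), (205, [58, 56, 57]), (206, [54, 53, 54]), (207, [46, 46, 47]), (208, [40, 44, 55]), (209, [40, 53, 76]), (210, [48, 63, 89]), (211, [58, 67, 84]), (212, [63, 67, 73]), (213, [66, 68, 70])]
```

It tipped (stripe out of sight), but rolled back on release. So I'll tip it on the plain handle between the jaws, then close them to clamp the next flat, carry it back to the seat and release.

```bash
python3 -m pendant '[[[2,-33,20],0],[[0,0,30],0],[[0,0,30],0],[[0,0,15],0],[[0,0,0],0],[[0,0,0],0],[[0,0,0],0]]' 40 20; python3 -m pendant '[[[3,0,0],0],[[0,0,0],0],[[0,0,0],0]]';python3 -m pendant '[[[1,0,0],0],[[0,0,0],0],[[0,0,0],0]]'; python3 st.py w19 a
```

```text
time: 31.85
position: [0.5399, 0.131, 0.1001]
tool_rot: [0.726, 0.688, 0.001, 0.001]
ft_force: [-0.3, 0.4, -0.3]
grip_width: 0.04
time: 32.22
position: [0.5393, 0.134, 0.0992]
tool_rot: [0.726, 0.688, 0.0, 0.0]
ft_force: [0.3, 0.2, 0.6]
grip_width: 0.0398
time: 32.6
position: [0.5393, 0.1348, 0.099]
tool_rot: [0.726, 0.688, -0.0, 0.0]
ft_force: [-0.9, -1.6, -0.9]
grip_width: 0.0401
0.15 292 267 ..................############## | ...####..##..######-WWWWWW-#.-....
0.175 290 195 WWWWW--W-WWWWWWWWW.############# | ..................#.WWWWWWW-......
```

```bash
python3 -m pendant '[[[2,0,-3],0],[[0,0,-3],0],[[0,0,0],0]]'; python3 st.py w20 a; python3 -m pendant '[[[0.5,0,-3],0],[[0.5,0,-3],0],[[0,0,0],0]]'; python3 st.py w21 a; python3 -m pendant '[[[0.5,0,-3],0],[[0,0,0],0]]'; python3 st.py w22 a
```

```text
time: 33.02
position: [0.5394, 0.1371, 0.1053]
tool_rot: [0.726, 0.688, 0.0, 0.0]
ft_force: [-0.1, -0.7, -0.5]
grip_width: 0.0399
0.15 287 261 .....................-.######### | ##########################.WWWWWW-
0.175 285 192 WWW-WWWWWWWWW-W-WWWWWWW-######## | ########.##.#####.###.#####-WWWWWW
time: 33.45
position: [0.5395, 0.138, 0.1114]
tool_rot: [0.726, 0.688, 0.0, 0.0]
ft_force: [-0.3, -1.3, -0.7]
grip_width: 0.04
0.15 286 256 .........................####### | ##############################-WWW
0.175 284 189 W--W-WWWWWWWWW-WWWWWWWWWW-###### | ###############################-WW
time: 33.75
position: [0.5395, 0.1385, 0.1143]
tool_rot: [0.726, 0.688, 0.0, 0.0]
ft_force: [-0.6, -1.4, -1.3]
grip_width: 0.0395
0.15 285 254 ..........................###### | ################################-W
0.175 283 188 W--WW-WWWWWWWW-WWWWWWWWWWW--#### | ####.########.###################-
```

```bash
sed -i 's/np.arange(-16,17,0.5)/np.arange(-16,26,0.5)/' st.py; python3 -m pendant '[[[0.5,0,-3],0],[[0,0,0],0]]'; python3 st.py w23 a; python3 -m pendant '[[[0.5,0,-3],0],[[0,0,0],0]]'; python3 st.py w24 a; python3 -c "
from h import *
print(robot.get_obs()['moment'])"
```

```text
time: 34.05
position: [0.5395, 0.139, 0.1173]
tool_rot: [0.726, 0.688, 0.0, 0.0]
ft_force: [-0.1, -0.7, -1.3]
grip_width: 0.0403
0.15 285 251 ...........................##### | #################################-WWWWW.....-.......
0.175 283 186 WWWW-WWWWW-WW-WWWWWWWWWWWWW-#### | ##.################################-WWWWW...........
time: 34.35
position: [0.5396, 0.1395, 0.1203]
tool_rot: [0.726, 0.688, 0.0, 0.0]
ft_force: [-0.4, -0.2, 0.0]
grip_width: 0.0401
0.15 284 249 ............................#### | #######.####.######################-WWWWW-..........
0.175 282 185 WWWWWWW--W-WW-W-WWWWWWWWWWWW--## | #######.#.########.###################WWWW--.....-..
[-0.14711048 -0.00045991 -0.03282769]
```

The handle is being carried up the V face rather than rolled. Backing off, I'll go back to the top drag, which did roll the bar. This time I'll use the inner collar between the rests, so the rear cannot lift, with a low force and following its height.

```bash
python3 -m pendant '[[[-5,0,0],0],[[-5,0,-5],0],[[0,0,-40],0],[[0,0,-20],0],[[0,0,0],0],[[0,0,0],0]]' 40 30; python3 st.py w25 a; python3 -m pendant '[[[-17,30,0],0],[[0,18,0],0],[[0,0,0],0],[[0,0,0],0],[[0,0,0],0],[[0,0,0],0]]' 0; python3 -c "
from h import *
togo((.5866,.1125,.139))"
```

```text
time: 35.15
position: [0.5384, 0.1293, 0.1845]
tool_rot: [0.726, 0.688, -0.0, -0.0]
ft_force: [0.3, -0.1, -0.0]
grip_width: 0.0403
0.15 315 216 -----------------.############## | #####################-WWWWWW-....................---
0.175 315 168 -----------------############### | #####################.WWWWWW.....................---
time: 35.95
position: [0.5853, 0.1102, 0.185]
tool_rot: [0.726, 0.688, -0.0, -0.0]
ft_force: [0.8, 0.4, 0.1]
grip_width: 0.0006
shift mm [ 2.4  1.2 46. ] xaxis deg 86.9 pos [0.5853 0.1102 0.185 ]
```

```bash
python3 -m pendant '[[[2,1,30],0],[[0,0,15],0],[[0,0,0],0],[[0,0,2],0],[[0,0,0],0],[[0,0,0],0]]'; python3 -m pendant '[[[0,0,2],0],[[0,0,0],0],[[0,0,0],0]]'; python3 -m pendant '[[[0,0,1.5],0],[[0,0,0],0],[[0,0,0],0]]'
```

```text
time: 36.7
position: [0.5873, 0.1118, 0.1386]
tool_rot: [0.726, 0.688, 0.0, 0.0]
ft_force: [0.5, -0.3, 0.2]
grip_width: 0.0005
time: 37.08
position: [0.5876, 0.1118, 0.1371]
tool_rot: [0.726, 0.688, 0.001, 0.001]
ft_force: [-0.6, 0.4, 4.8]
grip_width: 0.0007
time: 37.45
position: [0.5877, 0.1118, 0.1364]
tool_rot: [0.726, 0.688, 0.001, 0.001]
ft_force: [-2.0, -0.1, 9.5]
grip_width: 0.0004
```

```bash
python3 -m pendant '[[[3,0,0],0],[[2,0,0],0]]'; python3 -m pendant '[[[2,0,0],0],[[2,0,0],0]]';python3 st.py w26 a; python3 -m pendant '[[[2,0,-0.5],0],[[2,0,0],0]]';python3 st.py w27 a
```

```text
time: 37.7
position: [0.5879, 0.1144, 0.1366]
tool_rot: [0.725, 0.688, -0.001, 0.002]
ft_force: [-3.7, -8.9, 13.7]
grip_width: 0.0004
time: 37.95
position: [0.5882, 0.1176, 0.1379]
tool_rot: [0.725, 0.688, -0.002, 0.003]
ft_force: [-5.4, -10.1, 22.0]
grip_width: 0.0006
0.15 334 117 ---------------------O########.. | ...............##############WWW-...........--------
0.175 335 48 ---------------------#########.. | ............-..##############-WW--------------------
time: 38.25
position: [0.5885, 0.1219, 0.1395]
tool_rot: [0.725, 0.688, -0.001, 0.003]
ft_force: [-7.5, -9.1, 27.2]
grip_width: 0.001
0.15 323 116 -------------------------O###### | ####.-----------------.##########.WW..............--
0.175 323 48 -------------------------O###### | ####.-----------------############-WW------W--------
```

It's rolling: an orange edge now shows on the left and the white is nearly gone on the right. I'm continuing while easing the pressure.

```bash
python3 -m pendant '[[[2,0,-2],0],[[2,0,-1],0],[[0,0,0],0]]';python3 st.py w28 a;  python3 -m pendant '[[[2,0,-0.5],0],[[2,0,-0.5],0],[[0,0,0],0]]';python3 st.py w29 a
```

```text
time: 38.67
position: [0.5887, 0.1261, 0.1416]
tool_rot: [0.725, 0.688, -0.001, 0.003]
ft_force: [-4.5, -8.4, 18.7]
grip_width: 0.0006
0.15 313 117 W-------------------------O-O.## | ###########..................########.-.............
0.175 312 49 ---------------------------O-O## | ###########..................#########-W------------
time: 39.1
position: [0.5891, 0.1303, 0.143]
tool_rot: [0.725, 0.688, -0.001, 0.003]
ft_force: [-5.7, -6.9, 20.5]
grip_width: 0.0006
0.15 303 116 ----------------------------OOOO | O########################################...........
0.175 302 49 ----------------------------OOOO | O########################################-----------
```

```bash
python3 -m pendant '[[[0,0,-4],0],[[0,0,-10],0],[[0,0,-20],0],[[0,0,0],0],[[0,0,0],0],[[0,0,0],0]]';python3 st.py w30 a
```

```text
time: 39.9
position: [0.5876, 0.1329, 0.1721]
tool_rot: [0.726, 0.688, -0.001, -0.001]
ft_force: [-0.3, -0.2, -0.2]
grip_width: 0.0005
0.15 301 121 ----------------.######..#..#### | ...#...###############.WWW--........................
0.175 300 64 ----------------.#######...#.#.. | #......################-WWW-------------------------
```

```bash
python3 og.py s8 a; python3 -m pendant '[[[-10,-15,-20],0],[[0,0,0],0],[[0,0,0],0],[[0,0,0],0]]';python3 st.py w31 a; python3 - <<'E'
from h import *
c=load('w31'); 
for s in (.15,.175):
    a=proj(c,(.6625-s,.1143+.056*s,.1)); v=int(a[1]); u=int(round(a[0])); print(s,u,v,[int(c['pixels'][v,x].mean()) for x in range(u-24,u+36,2)])
E
```

```text
s8 0.13 (308, 205) [(200, [79, 79, 80]), (201, [64, 64, 65]), (202, [52, 51, 53]), (203, [46, 46, 48]), (204, [44, 46, 55]), (205, [41, 56, 88]), (206, [41, 68, 118]), (207, [48, 71, 114]), (208, [59, 70, 92]), (209, [64, 68, 74]), (210, [64, 66, 68]), (211, [65, 67, 68])]
s8 0.15 (301, 206) [(201, [84, 84, 85]), (202, [71, 70, 71]), (203, [56, 55, 57]), (204, [48, 48, 50]), (205, [44, 45, 48]), (206, [43, 49, 65]), (207, [40, 59, 92]), (208, [44, 66, 104]), (209, [54, 67, 92]), (210, [62, 67, 77]), (211, [65, 68, 70]), (212, [66, 68, 70])]
s8 0.17 (295, 207) [(202, [87, 87, 89]), (203, [74, 73, 75]), (204, [58, 57, 59]), (205, [50, 49, 50]), (206, [47, 47, 49]), (207, [44, 49, 59]), (208, [39, 56, 87]), (209, [43, 65, 107]), (210, [51, 67, 98]), (211, [62, 67, 80]), (212, [64, 67, 70]), (213, [66, 68, 70])]
time: 40.5
position: [0.5729, 0.1238, 0.1924]
tool_rot: [0.726, 0.688, -0.0, -0.0]
ft_force: [0.1, -0.7, -0.1]
grip_width: 0.0004
0.15 322 148 -----------------#########...... | #.......###############.-WW--...................----
0.175 322 99 -----------------.#######....... | .........###############.WW-------------------------
0.15 322 148 [160, 159, 159, 159, 149, 53, 43, 40, 54, 73, 71, 73, 69, 71, 71, 71, 58, 48, 48, 53, 49, 51, 48, 94, 226, 131, 86, 94, 90, 93]
0.175 322 99 [160, 156, 160, 160, 148, 50, 49, 42, 59, 78, 76, 76, 77, 72, 78, 80, 74, 54, 50, 49, 47, 50, 52, 49, 187, 183, 159, 157, 159, 159]
```

Roll is now about 65°, stuck between detents (white narrower, orange higher in the side view). I'll repeat the same stroke from here.

```bash
python3 -m pendant '[[[-13,13,20],0],[[0,2,27],0],[[0,0,7],0],[[0,0,0],0],[[0,0,0],0],[[0,0,0],0]]'; python3 -m pendant '[[[0,0,2],0],[[0,0,0],0],[[0,0,0],0]]'
```

```text
time: 41.3
position: [0.5875, 0.11, 0.14]
tool_rot: [0.726, 0.688, 0.001, 0.001]
ft_force: [-0.2, -0.6, -0.3]
grip_width: 0.0005
time: 41.68
position: [0.5872, 0.1099, 0.1373]
tool_rot: [0.726, 0.688, 0.0, 0.0]
ft_force: [0.3, -0.3, 0.7]
grip_width: 0.0006
```

```bash
python3 -m pendant '[[[0,0,2.5],0],[[0,0,0],0]]'; python3 -m pendant '[[[3,0,0],0],[[2,0,0],0],[[2,0,0],0],[[2,0,0],0]]';python3 st.py w32 a; python3 -m pendant '[[[2,0,-1],0],[[2,0,-1],0],[[0,0,0],0]]';python3 st.py w33 a;python3 -m pendant '[[[2,0,-1],0],[[2,0,-1],0],[[0,0,0],0]]';python3 st.py w34 a
```

```text
time: 41.92
position: [0.5875, 0.1098, 0.1359]
tool_rot: [0.726, 0.688, 0.0, 0.001]
ft_force: [-1.3, -0.4, 8.3]
grip_width: 0.0005
time: 42.42
position: [0.588, 0.1161, 0.1373]
tool_rot: [0.725, 0.688, -0.001, 0.002]
ft_force: [-4.9, -9.8, 17.8]
grip_width: 0.0003
0.15 338 117 ------W------------WW-O######### | ##------------------##########.WW..........---------
0.175 339 48 ----------------------O.######## | ##------------------##########.WWW------------------
time: 42.85
position: [0.5882, 0.1195, 0.1395]
tool_rot: [0.725, 0.688, -0.002, 0.003]
ft_force: [-4.2, -10.5, 16.6]
grip_width: 0.0004
0.15 329 117 ----------------------W-O-###### | ########..................#########--...........----
0.175 330 49 ------------------------OO###### | ########.................#########.-----------------
time: 43.28
position: [0.5886, 0.1243, 0.1418]
tool_rot: [0.725, 0.688, -0.001, 0.002]
ft_force: [-4.1, -8.0, 18.2]
grip_width: 0.0004
0.15 317 117 --------------------------OOOOO# | #######################################.............
0.175 317 50 ---------------------------OOOOO | ######################################.-------------
```

```bash
python3 -m pendant '[[[2,0,-0.7],0],[[2,0,-0.7],0],[[0,0,0],0]]';python3 st.py w35 a;python3 -m pendant '[[[2,0,-0.3],0],[[1,0,0],0],[[0,0,0],0]]';python3 st.py w36 a; python3 -m pendant '[[[0,0,-4],0],[[0,0,-10],0],[[0,0,-20],0],[[0,0,0],0],[[0,0,0],0],[[0,0,0],0]]';python3 st.py w37 a
```

```text
time: 43.7
position: [0.5892, 0.1296, 0.1427]
tool_rot: [0.726, 0.688, 0.001, 0.002]
ft_force: [1.2, -0.6, 1.6]
grip_width: 0.0002
0.15 304 115 --------------------------OO-OOO | -OO#.-----------------.##############...............
0.175 303 49 --------------------------.O--OO | -OO#.-----------------.#############----------------
time: 44.12
position: [0.588, 0.1341, 0.1396]
tool_rot: [0.726, 0.688, -0.0, -0.0]
ft_force: [-0.7, 0.5, -0.5]
grip_width: 0.0005
0.15 292 120 ----------------W-O-------O#.--- | --------------.############.........................
0.175 291 52 ------------------OO-----OO#.--- | --------------.###########--------------------------
time: 44.92
position: [0.5877, 0.1338, 0.1736]
tool_rot: [0.726, 0.688, -0.001, -0.001]
ft_force: [-0.7, -0.1, 0.4]
grip_width: 0.0008
0.15 299 120 ------------------OOOOOOOOO#.--- | ---------.--..#############.........................
0.175 298 64 ------------------OOOOOOOOO#.--- | -------------.############.-------------------------
```

Excellent: orange now sits cleanly on the upper -y flat and the bar is back in its seat, so roll is 135°. One more 45° step.

```bash
python3 -m pendant '[[[-23,0,0],0],[[0,0,27],0],[[0,0,7],0],[[0,0,2],0],[[0,0,0],0],[[0,0,0],0]]'; python3 -m pendant '[[[0,0,2],0],[[0,0,0],0],[[0,0,0],0]]'
```

```text
time: 45.72
position: [0.5875, 0.111, 0.1389]
tool_rot: [0.726, 0.688, 0.0, 0.0]
ft_force: [-0.2, -1.4, 0.3]
grip_width: 0.0005
time: 46.1
position: [0.5874, 0.1109, 0.1366]
tool_rot: [0.726, 0.688, 0.0, 0.0]
ft_force: [0.3, 0.1, 1.2]
grip_width: 0.0005
```

```bash
python3 -m pendant '[[[3,0,0],0],[[2,0,0],0],[[2,0,0],0],[[0,0,0],0]]';python3 st.py w38 a; python3 -m pendant '[[[2,0,-0.5],0],[[2,0,-0.5],0],[[0,0,0],0]]';python3 st.py w39 a
```

```text
time: 46.6
position: [0.5878, 0.1165, 0.1375]
tool_rot: [0.726, 0.688, -0.001, 0.001]
ft_force: [-1.1, -5.8, 9.1]
grip_width: 0.0002
0.15 336 118 -------------W------###O-------- | O##..................#########...........-----------
0.175 337 49 --------------------###O-------- | O##..................#########----------------------
time: 47.02
position: [0.5881, 0.1205, 0.1393]
tool_rot: [0.726, 0.688, -0.0, 0.001]
ft_force: [-3.0, -5.4, 12.5]
grip_width: 0.0005
0.15 326 117 ----------------W-----#####.O--- | -------##########################.............------
0.175 326 49 ----------------------######OO-- | ------OO#########################-------------------
```

```bash
python3 -m pendant '[[[2,0,-0.7],0],[[2,0,-0.5],0],[[0,0,0],0]]';python3 st.py w40 a; python3 -m pendant '[[[2,0,-0.5],0],[[2,0,-0.5],0],[[0,0,0],0]]';python3 st.py w41 a
```

```text
time: 47.45
position: [0.5884, 0.125, 0.1408]
tool_rot: [0.726, 0.688, 0.0, 0.001]
ft_force: [-2.3, -4.8, 13.6]
grip_width: 0.0005
0.15 315 117 ------------------------######## | ..O----------O-..###################................
0.175 315 50 ------------------------######## | ..O----------O...##################.----------------
time: 47.88
position: [0.5875, 0.1303, 0.1391]
tool_rot: [0.726, 0.688, -0.0, -0.001]
ft_force: [1.0, 0.0, -0.4]
grip_width: 0.0007
0.15 302 120 ------------------#########.--O- | ----------O--.############........................--
0.175 301 53 -----------------.#########.---- | ----------O.-.############--------------------------
```

Frame a popped to roll 180°, with orange centred on top. I'll lift, verify, and move to frame b.

```bash
python3 -m pendant '[[[0,0,-10],0],[[0,0,-30],0],[[0,0,-10],0],[[0,0,0],0],[[0,0,0],0]]';python3 st.py w42 a; python3 og.py s9 a; python3 -m pendant '[[[-50,0,0],0],[[-55,0,0],0],[[-55,0,0],0],[[-50,0,0],0],[[-38,0,0],0],[[0,0,0],0],[[0,0,0],0],[[0,0,0],0]]'; python3 st.py w43 b; python3 -c "
from h import *
togo((.574,-.119,.1385))"
```

```text
time: 48.55
position: [0.5874, 0.1298, 0.1886]
tool_rot: [0.726, 0.688, -0.001, -0.001]
ft_force: [-0.4, 0.6, -0.4]
grip_width: 0.0004
0.15 309 121 ------------------##########..-O | ---------O-..##############.........................
0.175 308 68 ------------------##########.--O | ----------O.-.#############-------------------------
s9 0.13 (308, 205) [(200, [78, 98, 146]), (201, [62, 102, 177]), (202, [51, 86, 154]), (203, [49, 63, 99]), (204, [48, 49, 58]), (205, [42, 40, 42]), (206, [38, 37, 38]), (207, [43, 44, 45]), (208, [55, 56, 57]), (209, [62, 64, 65]), (210, [65, 67, 68]), (211, [66, 68, 69])]
s9 0.15 (301, 206) [(201, [85, 97, 127]), (202, [69, 99, 156]), (203, [54, 88, 147]), (204, [49, 68, 106]), (205, [49, 52, 67]), (206, [46, 45, 47]), (207, [39, 38, 39]), (208, [42, 42, 42]), (209, [49, 50, 50]), (210, [60, 62, 62]), (211, [65, 66, 68]), (212, [66, 68, 70])]
s9 0.17 (295, 207) [(202, [88, 97, 121]), (203, [73, 101, 153]), (204, [59, 97, 159]), (205, [52, 77, 127]), (206, [50, 58, 81]), (207, [46, 45, 51]), (208, [42, 40, 42]), (209, [40, 39, 40]), (210, [48, 49, 51]), (211, [59, 60, 60]), (212, [64, 66, 67]), (213, [66, 68, 69])]
time: 49.65
position: [0.5744, -0.1164, 0.1891]
tool_rot: [0.725, 0.688, -0.0, -0.001]
ft_force: [-0.7, -1.0, 0.9]
grip_width: 0.0006
0.15 346 118 --------------###########..-WWWW | WWWWWWWW..############...............---------------
0.175 347 65 -------------.###########..-WWWW | WWWWWWWW-..##########.------------------------------
shift mm [-2.7 -0.3 50.8] xaxis deg 87.0 pos [ 0.5745 -0.1163  0.1893]
```

Frame a is confirmed orange up in both cameras. For frame b the stripe is centred (roll 0), so I'm using the same strokes.

```bash
python3 -m pendant '[[[-3,0,30],0],[[0,0,16],0],[[0,0,4],0],[[0,0,0],0],[[0,0,2],0],[[0,0,0],0],[[0,0,0],0]]'; python3 -m pendant '[[[0,0,2],0],[[0,0,0],0],[[0,0,0],0]]'
```

```text
time: 50.58
position: [0.5746, -0.1209, 0.1378]
tool_rot: [0.726, 0.688, 0.0, 0.0]
ft_force: [-0.1, -1.1, -0.4]
grip_width: 0.0004
time: 50.95
position: [0.5747, -0.121, 0.1357]
tool_rot: [0.726, 0.688, 0.0, 0.0]
ft_force: [0.4, -0.0, 2.2]
grip_width: 0.0009
```

```bash
python3 -m pendant '[[[3,0,0],0],[[2,0,0],0],[[2,0,0],0],[[0,0,0],0]]';python3 st.py w44 b; python3 -m pendant '[[[2,0,-0.5],0],[[2,0,-0.5],0],[[0,0,0],0]]';python3 st.py w45 b
```

```text
time: 51.45
position: [0.5754, -0.1158, 0.1369]
tool_rot: [0.726, 0.688, -0.001, 0.002]
ft_force: [-2.7, -6.9, 7.7]
grip_width: 0.0006
0.15 350 114 ---------------################# | ##-WWWWWWWWWWW-###########..........----------------
0.175 351 45 ---------------.################ | ###-WWWWWWWWWW-###########--------------------------
time: 51.88
position: [0.5757, -0.1125, 0.1387]
tool_rot: [0.725, 0.688, -0.001, 0.003]
ft_force: [-4.2, -7.9, 12.2]
grip_width: 0.0002
0.15 342 114 ----------------################ | ########-WWWWWWWWWW-########.............-----------
0.175 342 45 -----------------.############## | #########-WWWWWWWWWWW#######------------------------
```

Rolling well; continuing.

```bash
python3 -m pendant '[[[2,0,-0.7],0],[[2,0,-0.5],0],[[0,0,0],0]]';python3 st.py w46 b; python3 -m pendant '[[[2,0,-0.5],0],[[2,0,-0.5],0],[[0,0,0],0]]';python3 st.py w47 b;  python3 -m pendant '[[[2,0,-0.5],0],[[2,0,-0.3],0],[[0,0,0],0]]';python3 st.py w48 b
```

```text
time: 52.3
position: [0.5759, -0.1082, 0.1406]
tool_rot: [0.725, 0.688, -0.001, 0.003]
ft_force: [-4.7, -6.8, 16.7]
grip_width: 0.0004
0.15 331 113 -------------------#########.... | ..............#.WWWWWWWWWW-####.............--------
0.175 331 46 --------------------########.... | ..............##-WWWWWWWWW-###.---------------------
time: 52.72
position: [0.5766, -0.1038, 0.1408]
tool_rot: [0.726, 0.688, -0.0, 0.003]
ft_force: [-2.2, -5.3, 11.3]
grip_width: 0.001
0.15 320 112 -------------------############# | ..................#WWWWWWWW-#.................------
0.175 319 45 --------------------############ | #...................WWWWWWWW------------------------
time: 53.15
position: [0.5769, -0.1001, 0.142]
tool_rot: [0.726, 0.688, -0.001, 0.003]
ft_force: [-2.9, -5.7, 13.8]
grip_width: 0.0006
0.15 311 112 --------------------.########### | ########################WWWWWWW....................-
0.175 310 45 --------------------############ | ########################WWWWWWW.--------------------
```

```bash
python3 -m pendant '[[[2,0,-0.5],0],[[2,0,-0.3],0],[[0,0,0],0]]';python3 st.py w49 b; python3 -m pendant '[[[1,0,-5],0],[[0,0,-5],0],[[0,0,0],0],[[0,0,0],0]]';python3 st.py w50 b
```

```text
time: 53.58
position: [0.5761, -0.0937, 0.1409]
tool_rot: [0.726, 0.687, 0.0, 0.0]
ft_force: [-1.1, 0.5, 0.2]
grip_width: 0.0004
0.15 294 115 ------------#######............. | .....##############.WW--.........................---
0.175 293 48 ------------########............ | ...-..#############.WW------------------------------
time: 54.12
position: [0.5759, -0.0928, 0.1502]
tool_rot: [0.726, 0.688, -0.0, -0.0]
ft_force: [-0.7, -0.4, 0.2]
grip_width: 0.0004
0.15 294 116 ------------#######............. | .....##############WW---.........................---
0.175 292 52 ------------########............ | -.....##############WW------------------------------
```

```bash
python3 -m pendant '[[[-26,-1,0],0],[[0,0,9],0],[[0,0,4],0],[[0,0,0],0],[[0,0,2],0],[[0,0,0],0],[[0,0,0],0]]'; python3 -m pendant '[[[3,0,0],0],[[2,0,0],0],[[2,0,0],0],[[0,0,0],0]]';python3 st.py w51 b
```

```text
time: 55.05
position: [0.5734, -0.1184, 0.1363]
tool_rot: [0.726, 0.688, -0.0, 0.0]
ft_force: [-2.0, -0.3, 7.0]
grip_width: 0.0003
time: 55.55
position: [0.574, -0.1137, 0.1373]
tool_rot: [0.725, 0.688, -0.001, 0.002]
ft_force: [-5.6, -6.5, 12.1]
grip_width: 0.0002
0.15 345 118 ----------------O###########..-. | ..............###########--..........---------------
0.175 346 49 -----------------O###########.-- | .-----.--..---.##########WW-------------------------
```

```bash
python3 -m pendant '[[[2,0,-0.7],0],[[2,0,-0.7],0],[[2,0,-0.7],0],[[0,0,0],0]]';python3 st.py w52 b; python3 -m pendant '[[[2,0,-0.6],0],[[2,0,-0.6],0],[[0,0,0],0]]';python3 st.py w53 b;  python3 -m pendant '[[[2,0,-0.5],0],[[2,0,-0.3],0],[[0,0,0],0]]';python3 st.py w54 b
```

```text
time: 56.1
position: [0.5743, -0.1083, 0.1401]
tool_rot: [0.725, 0.689, -0.002, 0.002]
ft_force: [-5.5, -6.9, 15.4]
grip_width: 0.0005
0.15 332 118 ------------------OOOO########## | ##############################.............---------
0.175 332 50 ------------------OOOOO######### | #############################.----------------------
time: 56.52
position: [0.5753, -0.1022, 0.14]
tool_rot: [0.726, 0.688, 0.001, 0.002]
ft_force: [0.1, 0.5, 0.1]
grip_width: 0.0008
0.15 315 116 ------------.OOOOOOOO#.--------- | -------.##############....................----------
0.175 315 48 ------------.OOOOOOOO#.--------- | --------#############.------------------------------
time: 56.95
position: [0.5746, -0.0973, 0.1389]
tool_rot: [0.726, 0.688, -0.0, -0.0]
ft_force: [0.5, -0.5, -0.8]
grip_width: 0.0004
0.15 303 119 ------------.OOOOOOOO#---------- | -------.##############.......................-------
0.175 302 51 -------------OOOOOOOO#.--------- | --------.#############------------------------------
```

Roll b is at 135°. Final stroke.

```bash
python3 -m pendant '[[[0,0,-8],0],[[-22,0,0],0],[[0,0,8],0],[[0,0,2],0],[[0,0,0],0],[[0,0,1.5],0],[[0,0,0],0],[[0,0,0],0]]'; python3 -m pendant '[[[3,0,0],0],[[2,0,0],0],[[2,0,0],0],[[2,0,-0.5],0],[[2,0,-0.5],0],[[0,0,0],0]]';python3 st.py w55 b;  python3 -m pendant '[[[2,0,-0.7],0],[[2,0,-0.5],0],[[0,0,0],0]]';python3 st.py w56 b
```

```text
time: 58.0
position: [0.5735, -0.1196, 0.1362]
tool_rot: [0.726, 0.688, -0.0, 0.0]
ft_force: [-1.2, -0.1, 3.1]
grip_width: 0.0005
time: 58.75
position: [0.5744, -0.1114, 0.139]
tool_rot: [0.725, 0.688, -0.001, 0.003]
ft_force: [-4.8, -7.4, 13.3]
grip_width: 0.0005
0.15 339 117 -----------------######O-------- | -O###########################............-----------
0.175 340 49 -----------------.#####.-------- | --##########################------------------------
time: 59.18
position: [0.5747, -0.1071, 0.1409]
tool_rot: [0.725, 0.688, -0.001, 0.002]
ft_force: [-4.9, -5.5, 15.4]
grip_width: 0.0002
0.15 328 117 -------------------.#######...-- | ---------O...###################.............-------
0.175 328 50 --------------------########...- | ---------O...##################.--------------------
```

```bash
python3 -m pendant '[[[2,0,-0.6],0],[[2,0,-0.5],0],[[0,0,0],0]]';python3 st.py w57 b;  python3 -m pendant '[[[2,0,-0.5],0],[[0,0,0],0],[[0,0,0],0]]';python3 st.py w58 b
```

```text
time: 59.6
position: [0.5756, -0.1024, 0.1413]
tool_rot: [0.726, 0.688, -0.0, 0.002]
ft_force: [-3.3, -3.9, 11.9]
grip_width: 0.0005
0.15 316 115 ---------------------.########## | .--O-----------..-.############...................--
0.175 316 48 --------------------.##########. | .--O-------------.############----------------------
time: 60.02
position: [0.5757, -0.1011, 0.1417]
tool_rot: [0.726, 0.688, -0.001, 0.003]
ft_force: [-3.5, -6.2, 11.2]
grip_width: 0.0006
0.15 313 115 ----------------------########## | ##...O----------O...############...................-
0.175 313 48 ---------------------.########## | ##-.-O-----------...##########.---------------------
```

```bash
python3 -m pendant '[[[2,0,-0.5],0],[[0,0,0],0]]';python3 st.py w59 b;  python3 -m pendant '[[[1,0,-3],0],[[0,0,-5],0],[[0,0,-20],0],[[0,0,0],0],[[0,0,0],0]]';python3 st.py w60 b; python3 og.py s10 b
```

```text
time: 60.32
position: [0.5758, -0.0993, 0.1423]
tool_rot: [0.726, 0.688, -0.001, 0.003]
ft_force: [-3.9, -6.4, 11.7]
grip_width: 0.0003
0.15 309 115 ----------------------########## | #####..O-----------O..###########...................
0.175 308 48 -----------------------######### | #####...O----------O...#########.-------------------
time: 61.0
position: [0.5745, -0.0954, 0.1675]
tool_rot: [0.726, 0.688, -0.0, -0.001]
ft_force: [-0.4, -0.3, 0.8]
grip_width: 0.0004
0.15 302 120 ------------.###O--------O###### | #######################.........................----
0.175 302 62 ------------####O--------O.##### | ######################.-----------------------------
s10 0.13 (336, 246) [(241, [69, 77, 96]), (242, [56, 91, 159]), (243, [49, 118, 220]), (244, [47, 124, 228]), (245, [47, 99, 187]), (246, [43, 64, 110]), (247, [42, 44, 55]), (248, [45, 45, 45]), (249, [60, 61, 61]), (250, [76, 80, 78]), (251, [84, 89, 88]), (252, [86, 90, 90])]
s10 0.15 (329, 247) [(242, [76, 81, 85]), (243, [62, 78, 114]), (244, [51, 101, 184]), (245, [48, 124, 226]), (246, [46, 117, 218]), (247, [45, 86, 157]), (248, [43, 56, 88]), (249, [41, 41, 47]), (250, [42, 41, 42]), (251, [52, 53, 54]), (252, [61, 63, 64]), (253, [65, 68, 69])]
s10 0.17 (322, 249) [(244, [60, 63, 77]), (245, [54, 81, 136]), (246, [50, 111, 209]), (247, [51, 127, 230]), (248, [49, 109, 204]), (249, [46, 75, 131]), (250, [42, 49, 68]), (251, [41, 40, 42]), (252, [45, 45, 46]), (253, [57, 58, 60]), (254, [66, 68, 70]), (255, [77, 80, 82])]
```

It rolled partly back to about 145°, so I'll give it one more stroke, carried through until it pops.

```bash
python3 -m pendant '[[[-24,0,0],0],[[0,0,25],0],[[0,0,4],0],[[0,0,0],0],[[0,0,2.5],0],[[0,0,0],0],[[0,0,0],0]]'; python3 -m pendant '[[[3,0,0],0],[[2,0,0],0],[[2,0,0],0],[[2,0,-0.5],0],[[2,0,-0.5],0],[[2,0,-0.5],0],[[0,0,0],0]]';python3 st.py w61 b;  python3 -m pendant '[[[2,0,-0.5],0],[[2,0,-0.5],0],[[0,0,0],0]]';python3 st.py w62 b
```

```text
time: 61.98
position: [0.574, -0.1198, 0.1372]
tool_rot: [0.726, 0.688, 0.0, 0.001]
ft_force: [0.0, 0.4, 1.1]
grip_width: 0.0003
time: 62.85
position: [0.5751, -0.108, 0.1403]
tool_rot: [0.726, 0.688, 0.0, 0.002]
ft_force: [-2.7, -2.7, 11.7]
grip_width: 0.0003
0.15 330 116 -------------------.##########.- | --O----------O--.############...............--------
0.175 330 48 --------------------###########- | --O----------O---############-----------------------
time: 63.28
position: [0.5753, -0.1049, 0.1414]
tool_rot: [0.726, 0.688, -0.001, 0.003]
ft_force: [-3.1, -6.1, 11.1]
grip_width: 0.0004
0.15 323 115 ---------------------.########## | ###...O----------O...##########.................----
0.175 322 48 ----------------------########## | ####...O----------O...#########.--------------------
```

```bash
python3 -m pendant '[[[2,0,-0.3],0],[[2,0,-0.3],0],[[0,0,0],0]]';python3 st.py w63 b;  python3 -m pendant '[[[2,0,-0.3],0],[[2,0,-0.3],0],[[0,0,0],0]]';python3 st.py w64 b
```

```text
time: 63.7
position: [0.5756, -0.1013, 0.1427]
tool_rot: [0.726, 0.688, -0.001, 0.003]
ft_force: [-4.3, -6.5, 14.4]
grip_width: 0.0003
0.15 314 115 ----------------------########## | ############O----------O##########..................
0.175 313 49 -----------------------######### | ############.-----------.##########-----------------
time: 64.12
position: [0.576, -0.0972, 0.1438]
tool_rot: [0.726, 0.688, -0.001, 0.003]
ft_force: [-5.4, -5.4, 18.0]
grip_width: 0.0001
0.15 304 115 ------------------------.####### | ##.#.#######.#.##OOO---OOOO-OO#######...............
0.175 303 49 ------------------------.####### | ###.##.#.#.....###OOO--O--O-OO######.---------------
```

```bash
python3 -m pendant '[[[0,0,-3],0],[[0,0,-5],0],[[0,0,-20],0],[[0,0,0],0],[[0,0,0],0]]';python3 st.py w65 b; python3 og.py s11 b | tail -1
```

```text
time: 64.8
position: [0.5743, -0.0943, 0.1676]
tool_rot: [0.726, 0.688, -0.0, -0.001]
ft_force: [0.3, -0.7, -0.1]
grip_width: 0.0003
0.15 300 120 ------------.##########.--O----- | --------.############............................---
0.175 299 62 -------------##########.---O---- | -----O---############.------------------------------
s11 0.17 (322, 249) [(244, [60, 86, 145]), (245, [52, 103, 193]), (246, [47, 98, 182]), (247, [48, 75, 128]), (248, [48, 55, 75]), (249, [47, 48, 51]), (250, [44, 43, 43]), (251, [39, 38, 39]), (252, [44, 45, 45]), (253, [55, 57, 58]), (254, [65, 68, 70]), (255, [81, 84, 87])]
```

Frame b is centred and settled at 180° (orange up). Now the dishes: I'll re-measure them along with the carton and the reach geometry.

```bash
cat > dish.py <<'E'
from h import *
import sys
c=snap('top',sys.argv[1]); H,S,V=cv2.split(cv2.cvtColor(c['pixels'],cv2.COLOR_BGR2HSV))
n,l,s,ce=cv2.connectedComponentsWithStats(((H<20)&(S>100)&(V>90)).astype(np.uint8))
M=np.array([.578,-.344]); my=np.array([-.16,.987]); mx=np.array([.987,.16])
for i in range(1,n):
    if 60<s[i][4]<900 and ce[i][1]>150:
        P=onz(c,ce[i],.016); print('amber',ce[i].round(1),s[i][4],P[:2].round(4),'mat xy',round((P[:2]-M)@mx,4),round((P[:2]-M)@my,4))
for x in sys.argv[2:]:
    u,v,z=map(float,x.split(',')); print(x,onz(c,(u,v),z).round(3))
togo((.397,-.2523,.15)); print(robot.get_obs()['q'].round(2))
E
python3 dish.py t2 452,161,.07 496,150,.07 500,167,.07 457,178,.07
```

```text
amber [260.7 244.5] 135 [0.5288 0.1383] mat xy 0.0286 0.4839
amber [423.2 296.7] 251 [ 0.3967 -0.2519] mat xy -0.1642 0.1199
amber [198.6 300.2] 271 [0.3972 0.2882] mat xy -0.0773 0.6529
452,161,.07 [ 0.714 -0.318  0.07 ]
496,150,.07 [ 0.739 -0.422  0.07 ]
500,167,.07 [ 0.698 -0.43   0.07 ]
457,178,.07 [ 0.674 -0.328  0.07 ]
shift mm [-167.2 -168.4   17.6] xaxis deg 86.9 pos [ 0.5743 -0.0945  0.1674]
[-0.36  0.57  1.61  0.    0.96 -1.87]
```

```bash
python3 -m pendant '[[[-10,-40,-30],0],[[-50,-43,0],0],[[-54,-43,0],0],[[-54,-42,0],0],[[0,0,0],0]]' 70 20; python3 -m pendant '[[[0,0,0],9.75],[[0,0,0],9.75],[[0,0,0],9.75],[[0,0,0],9.75],[[0,0,0],9.75],[[0,0,0],9.75],[[0,0,0],9.75],[[0,0,0],9.75]]';python3 -m pendant '[[[0,0,0],0],[[0,0,0],0],[[0,0,0],0]]'; python3 -c "
from h import *
togo((.3967,-.2519,.025)); print(robot.get_obs()['q'].round(2))"
```

```text
time: 65.58
position: [0.4062, -0.2446, 0.1981]
tool_rot: [0.729, 0.685, -0.0, -0.0]
ft_force: [1.2, 0.9, 0.2]
grip_width: 0.0427
time: 66.58
position: [0.4092, -0.2404, 0.198]
tool_rot: [0.997, 0.075, -0.0, -0.001]
ft_force: [-1.1, 0.3, -1.1]
grip_width: 0.0702
time: 66.95
position: [0.4088, -0.2414, 0.1983]
tool_rot: [0.997, 0.078, -0.0, -0.0]
ft_force: [-0.4, -0.1, 0.4]
grip_width: 0.0699
shift mm [-13.6   8.6 173.3] xaxis deg 9.0 pos [ 0.4088 -0.2414  0.1983]
[-0.77  0.4   1.85  0.    0.89 -0.93]
```

```bash
python3 -m pendant '[[[-13.6,8.6,40],0],[[0,0,50],0],[[0,0,45],0],[[0,0,25],0],[[0,0,12],0],[[0,0,0],0],[[0,0,0],0]]'; python3 -m pendant '[[[0,0,0],0],[[0,0,0],0],[[0,0,0],0],[[0,0,0],0],[[0,0,0],0]]' 45 20; python3 -c "
from h import *
togo((.558,-.2834,.2))"
```

```text
time: 67.82
position: [0.397, -0.2527, 0.0272]
tool_rot: [0.997, 0.078, 0.001, 0.001]
ft_force: [-0.3, -0.3, 1.1]
grip_width: 0.0698
time: 68.45
position: [0.3968, -0.2525, 0.027]
tool_rot: [0.997, 0.078, 0.0, 0.0]
ft_force: [0.3, 0.7, 5.5]
grip_width: 0.0544
shift mm [ 154.6   55.7 -172.9] xaxis deg 8.9 pos [ 0.3968 -0.2525  0.027 ]
```

```bash
python3 -m pendant '[[[0,0,-20],0],[[0,0,-50],0],[[50,18,0],0],[[52,19,0],0],[[52.5,18.7,0],0],[[0,0,0],0],[[0,0,0],0],[[0,0,0],0]]'; python3 -c "
from h import *
togo((.558,-.2834,.0315))"
```

```text
time: 69.45
position: [0.5559, -0.2826, 0.0958]
tool_rot: [0.997, 0.077, -0.001, -0.001]
ft_force: [-0.3, 0.6, -0.9]
grip_width: 0.0543
shift mm [ 2.1  1.2 64.3] xaxis deg 8.9 pos [ 0.5559 -0.2826  0.0958]
```

```bash
python3 -m pendant '[[[2,1,30],0],[[0,0,22],0],[[0,0,8],0],[[0,0,3],0],[[0,0,0],0],[[0,0,0],0]]'; python3 -m pendant '[[[0,0,1],0],[[0,0,0],0],[[0,0,0],0],[[0,0,0],0]]' 70; python3 -m pendant '[[[0,0,-20],0],[[0,0,-50],0],[[-50,0,-50],0],[[-50,-50,0],0],[[-40,-40,0],0],[[0,0,0],0],[[0,0,0],0]]'; python3 dish.py t3
```

```text
time: 70.2
position: [0.5603, -0.2844, 0.0342]
tool_rot: [0.997, 0.077, 0.001, 0.001]
ft_force: [-0.1, 0.8, -0.6]
grip_width: 0.0541
time: 70.7
position: [0.5599, -0.284, 0.0323]
tool_rot: [0.997, 0.078, -0.0, -0.0]
ft_force: [1.1, -0.7, -0.2]
grip_width: 0.0696
time: 71.58
position: [0.4213, -0.2218, 0.1479]
tool_rot: [0.997, 0.078, 0.002, 0.002]
ft_force: [0.9, -0.2, 0.0]
grip_width: 0.0702
amber [434.7 229. ] 254 [ 0.56   -0.2848] mat xy -0.0083 0.0613
amber [260.7 244.8] 125 [0.5281 0.1382] mat xy 0.0279 0.4839
amber [363.7 249.3] 122 [ 0.5133 -0.1111] mat xy -0.0266 0.2402
amber [323.4 281. ] 276 [ 0.4383 -0.0125] mat xy -0.0849 0.3496
amber [198.4 300.4] 271 [0.3968 0.2888] mat xy -0.0776 0.6536
shift mm [-29.2  25.7  -2.3] xaxis deg 8.9 pos [ 0.4219 -0.2224  0.1477]
[-0.72  0.49  1.89 -0.    0.76 -0.88]
```

Dish 1 is on the mat. The middle dish has been knocked to (0.438,-0.0125); I'm picking it there.

```bash
python3 -m pendant '[[[0,0,-25],0],[[12,-50,0],0],[[12,-52,0],0],[[12,-52,0],0],[[12,-51,0],0],[[0,0,0],0],[[0,0,0],0],[[0,0,0],0]]'; python3 -c "
from h import *
togo((.4383,-.0125,.0265))"
```

```text
time: 72.62
position: [0.4368, -0.0122, 0.1716]
tool_rot: [0.997, 0.077, 0.001, 0.0]
ft_force: [1.0, -0.1, -0.0]
grip_width: 0.0703
shift mm [  1.3   0.4 145.1] xaxis deg 8.8 pos [ 0.4368 -0.0122  0.1716]
```

```bash
python3 -m pendant '[[[1.3,0.5,40],0],[[0,0,50],0],[[0,0,35],0],[[0,0,14],0],[[0,0,6],0],[[0,0,0],0],[[0,0,0],0]]'; python3 -m pendant '[[[0,0,0],0],[[0,0,0],0],[[0,0,0],0],[[0,0,0],0],[[0,0,0],0]]' 45 20; python3 -m pendant '[[[0,0,-20],0],[[0,0,-60],0],[[0,0,-50],0],[[0,0,0],0],[[0,0,0],0],[[0,0,0],0]]';python3 -c "
from h import *
togo((.568,-.3456,.1))"
```

```text
time: 73.5
position: [0.4378, -0.0113, 0.0275]
tool_rot: [0.997, 0.078, 0.001, 0.0]
ft_force: [1.2, 0.0, -0.3]
grip_width: 0.0699
time: 74.12
position: [0.4375, -0.011, 0.027]
tool_rot: [0.997, 0.078, 0.001, 0.0]
ft_force: [0.1, 0.6, 6.2]
grip_width: 0.0544
time: 74.88
position: [0.436, -0.0108, 0.1552]
tool_rot: [0.997, 0.077, -0.002, -0.001]
ft_force: [0.4, 0.6, -1.0]
grip_width: 0.0544
shift mm [ 78.9 351.3  54.4] xaxis deg 8.9 pos [ 0.436  -0.0108  0.1552]
```

```bash
python3 -m pendant '[[[0,50,0],0],[[0,55,0],0],[[0,55,0],0],[[25,50,0],0],[[27,50,0],0],[[27,50,0],0],[[0,41,0],0],[[0,0,0],0]]';python3 -m pendant '[[[0,0,20],0],[[0,0,10],0],[[0,0,0],0],[[0,0,0],0]]';python3 -c "
from h import *
togo((.568,-.3456,.033))"
```

```text
time: 75.88
position: [0.5692, -0.3487, 0.1538]
tool_rot: [0.997, 0.076, -0.001, -0.0]
ft_force: [0.1, 0.1, -0.4]
grip_width: 0.0543
time: 76.38
position: [0.5696, -0.3453, 0.1267]
tool_rot: [0.997, 0.078, 0.0, 0.0]
ft_force: [1.0, -0.2, 0.3]
grip_width: 0.0546
shift mm [-1.7  0.1 93.7] xaxis deg 8.9 pos [ 0.5696 -0.3453  0.1267]
```

```bash
python3 -m pendant '[[[0,0,40],0],[[0,0,35],0],[[0,0,12],0],[[0,0,5],0],[[0,0,0],0],[[0,0,0],0],[[0,0,0],0]]'; python3 -m pendant '[[[0,0,0.5],0],[[0,0,0],0],[[0,0,0],0],[[0,0,0],0]]' 70; python3 -m pendant '[[[0,0,-20],0],[[0,0,-50],0],[[0,0,-50],0],[[-40,-30,-20],0],[[-40,-50,0],0],[[-40,-55,0],0],[[-40,-55,0],0],[[0,-55,0],0]]'; python3 -m pendant '[[[0,-55,0],0],[[0,-55,0],0],[[0,-55,0],0],[[0,-55,0],0],[[0,-55,0],0],[[0,-55,0],0],[[0,0,0],0],[[0,0,0],0]]';python3 dish.py t4;python3 -c "
from h import *
togo((.397,.2885,.0265))"
```

```text
time: 77.25
position: [0.5699, -0.346, 0.0356]
tool_rot: [0.997, 0.077, 0.001, 0.001]
ft_force: [0.1, 0.1, -0.4]
grip_width: 0.0542
time: 77.75
position: [0.5694, -0.3456, 0.034]
tool_rot: [0.997, 0.077, -0.0, -0.0]
ft_force: [1.2, 0.0, -0.2]
grip_width: 0.0696
time: 78.75
position: [0.38, -0.1358, 0.1752]
tool_rot: [0.997, 0.076, 0.0, 0.0]
ft_force: [1.2, 0.5, 0.0]
grip_width: 0.07
time: 79.75
position: [0.3317, 0.1889, 0.1747]
tool_rot: [0.997, 0.078, 0.001, 0.0]
ft_force: [-0.3, -0.3, -0.2]
grip_width: 0.07
amber [460.6 224.7] 258 [ 0.5694 -0.3483] mat xy -0.0092 -0.0029
amber [434.7 229. ] 256 [ 0.56   -0.2848] mat xy -0.0083 0.0613
amber [260.6 246.1] 141 [0.525  0.1386] mat xy 0.0249 0.4848
amber [363.7 249.6] 133 [ 0.5125 -0.1111] mat xy -0.0274 0.2403
shift mm [ -3.4 445.3  24.7] xaxis deg 8.8 pos [0.3319 0.1883 0.1746]
[ 0.22  0.34  2.09 -0.    0.71  0.07]
shift mm [ 79.6 -89.1 148.2] xaxis deg 8.8 pos [0.3319 0.1883 0.1746]
```

```bash
python3 -m pendant '[[[40,-45,0],0],[[39.5,-44,30],0],[[0,0,40],0],[[0,0,40],0],[[0,0,0],0],[[0,0,0],0]]';python3 -c "
from h import *
togo((.397,.2888,.0265))"
```

```text
time: 80.55
position: [0.3955, 0.2853, 0.0667]
tool_rot: [0.997, 0.076, 0.0, -0.0]
ft_force: [0.1, 0.1, 0.8]
grip_width: 0.0702
shift mm [ 1.9 -3.3 40.2] xaxis deg 8.7 pos [0.3955 0.2853 0.0667]
```

```bash
python3 -m pendant '[[[1.5,-3,25],0],[[0,0,9],0],[[0,0,5],0],[[0,0,0],0],[[0,0,0],0]]'; python3 -m pendant '[[[0,0,0],0],[[0,0,0],0],[[0,0,0],0],[[0,0,0],0],[[0,0,0],0]]' 45 20; python3 -m pendant '[[[0,0,-20],0],[[0,0,-60],0],[[0,0,-60],0],[[-20,50,0],0],[[-20,55,0],0],[[0,55,0],0],[[0,55,0],0],[[0,55,0],0]]'; python3 -m pendant '[[[0,55,0],0],[[0,55,0],0],[[0,55,0],0],[[0,55,0],0],[[0,55,0],0],[[0,55,0],0],[[0,0,0],0],[[0,0,0],0]]';python3 -c "
from h import *
togo((.578,-.4095,.1))"
```

```text
time: 81.18
position: [0.3956, 0.2896, 0.0273]
tool_rot: [0.997, 0.078, 0.0, -0.0]
ft_force: [0.5, 0.2, 0.3]
grip_width: 0.0697
time: 81.8
position: [0.3955, 0.2896, 0.0269]
tool_rot: [0.997, 0.078, 0.0, -0.0]
ft_force: [-0.2, 0.7, 3.7]
grip_width: 0.0542
time: 82.8
position: [0.3974, 0.0149, 0.1667]
tool_rot: [0.997, 0.078, 0.0, -0.0]
ft_force: [0.9, -0.2, -0.5]
grip_width: 0.0543
time: 83.8
position: [0.4476, -0.3086, 0.1661]
tool_rot: [0.997, 0.077, -0.001, -0.001]
ft_force: [0.0, 0.0, -0.1]
grip_width: 0.0541
shift mm [113.4 120.   65.6] xaxis deg 8.9 pos [ 0.4476 -0.3086  0.1661]
```

```bash
python3 -m pendant '[[[28,30,0],0],[[28,30,0],0],[[28,30,0],0],[[29,30,20],0],[[0,0,20],0],[[0,0,0],0],[[0,0,0],0],[[0,0,0],0]]';python3 -c "
from h import *
togo((.578,-.4100,.034))"
```

```text
time: 84.8
position: [0.5786, -0.4102, 0.128]
tool_rot: [0.997, 0.078, 0.0, 0.0]
ft_force: [0.4, 0.1, -0.4]
grip_width: 0.0542
shift mm [-0.6 -0.4 94. ] xaxis deg 8.9 pos [ 0.5786 -0.4102  0.128 ]
```

```bash
python3 -m pendant '[[[0,0,40],0],[[0,0,35],0],[[0,0,12],0],[[0,0,6],0],[[0,0,0],0],[[0,0,0],0],[[0,0,0],0]]'; python3 -m pendant '[[[0,0,1],0],[[0,0,0],0],[[0,0,0],0],[[0,0,0],0]]' 70; python3 -m pendant '[[[0,0,-20],0],[[0,0,-50],0],[[0,0,-50],0],[[-40,-30,-20],0],[[-40,-50,0],0],[[-40,-55,0],0],[[-40,-55,0],0],[[0,-55,0],0]]'; python3 -m pendant '[[[0,-55,0],0],[[0,-55,0],0],[[0,-55,0],0],[[0,-55,0],0],[[0,-55,0],0],[[0,-55,0],0],[[0,0,0],0],[[0,0,0],0]]';python3 dish.py t5; python3 og.py s12 a; python3 og.py s12 b x
```

```text
time: 85.68
position: [0.5793, -0.4111, 0.0349]
tool_rot: [0.997, 0.078, 0.001, 0.001]
ft_force: [0.2, -0.7, 0.2]
grip_width: 0.0543
time: 86.18
position: [0.5787, -0.4106, 0.0328]
tool_rot: [0.997, 0.078, -0.0, -0.0]
ft_force: [0.3, 0.2, -0.2]
grip_width: 0.0695
time: 87.18
position: [0.3895, -0.2009, 0.1741]
tool_rot: [0.997, 0.076, 0.0, 0.0]
ft_force: [0.9, 1.0, -1.0]
grip_width: 0.0702
time: 88.18
position: [0.3415, 0.1239, 0.1735]
tool_rot: [0.997, 0.078, 0.001, 0.0]
ft_force: [0.2, 0.0, -0.3]
grip_width: 0.07
amber [486.9 220.5] 264 [ 0.5786 -0.4126] mat xy -0.0104 -0.0678
amber [460.6 224.7] 258 [ 0.5694 -0.3483] mat xy -0.0092 -0.0029
amber [434.7 229. ] 256 [ 0.56   -0.2848] mat xy -0.0083 0.0613
amber [260.6 245.9] 139 [0.5254 0.1385] mat xy 0.0253 0.4847
amber [363.7 249.6] 133 [ 0.5125 -0.1111] mat xy -0.0274 0.2403
shift mm [ -3.1 379.6  23.6] xaxis deg 8.8 pos [0.3417 0.1232 0.1734]
[ 0.04  0.32  2.13 -0.    0.68 -0.12]
s12 0.13 (308, 205) [(200, [79, 99, 146]), (201, [62, 102, 177]), (202, [52, 87, 154]), (203, [50, 64, 100]), (204, [48, 49, 58]), (205, [43, 43, 44]), 
[... 873 characters left out ...]
 43, 43]), (248, [58, 59, 59]), (249, [95, 100, 99]), (250, [132, 140, 138]), (251, [150, 158, 157]), (252, [151, 160, 158])]
s12 0.15 (329, 247) [(242, [136, 151, 170]), (243, [103, 133, 189]), (244, [68, 111, 188]), (245, [51, 84, 147]), (246, [50, 60, 91]), (247, [47, 48, 55]), (248, [44, 43, 44]), (249, [41, 42, 42]), (250, [53, 54, 55]), (251, [80, 83, 85]), (252, [102, 106, 109]), (253, [112, 117, 120])]
s12 0.17 (322, 249) [(244, [101, 119, 166]), (245, [78, 117, 200]), (246, [56, 101, 183]), (247, [49, 75, 128]), (248, [49, 54, 75]), (249, [47, 47, 50]), (250, [43, 42, 42]), (251, [43, 45, 44]), (252, [64, 67, 68]), (253, [91, 95, 98]), (254, [108, 112, 116]), (255, [112, 117, 121])]
```

All three dishes are on the mat at mat y of +0.061, -0.003 and -0.068. Both frames show orange up. Now back to the dial.

```bash
python3 -m pendant '[[[52,-38,-10],0],[[53,-38,-10],0],[[53,-38,-6],0],[[53,-38,0],0],[[53,-37,0],0],[[0,0,0],0],[[0,0,0],0],[[0,0,0],0]]' 87 15; python3 dial.py w70; python3 -c "
from h import *
togo((.5737,.3505,.053)); print(robot.get_obs()['q'].round(2))"
```

```text
time: 89.28
position: [0.5617, 0.3396, 0.1973]
tool_rot: [0.997, 0.076, -0.001, 0.0]
ft_force: [0.5, -0.3, 0.2]
grip_width: 0.0873
green [372.  252.2] 103 [0.5971 0.3226 0.028 ]
red [385.2 180. ] 110 [0.5967 0.3777 0.028 ]
red [357.7 222. ] 30 [0.5789 0.3517 0.0625]
white [361, 196, 17, 15, 101] [369.2 202.5] [0.5841 0.3656 0.0625]
white [335, 205, 30, 34, 763] [348.9 221.5] [0.5731 0.3511 0.0625]
shift mm [13.  -4.1 -2.4] xaxis deg 8.8 pos [0.5618 0.3399 0.1976]
shift mm [ 13.6  -8.7 144.6] xaxis deg 8.8 pos [0.5618 0.3399 0.1976]
[ 0.37  0.62  1.39 -0.    1.13  0.22]
```

```bash
python3 -m pendant '[[[13.6,-8.4,30],0],[[0,0,40],0],[[0,0,30],0],[[0,0,20],0],[[0,0,0],0],[[0,0,0],0],[[0,0,0],0]]'; python3 -c "
from h import *
togo((.5737,.3502,.053))"
```

```text
time: 90.2
position: [0.5756, 0.3525, 0.0793]
tool_rot: [0.997, 0.078, 0.001, -0.0]
ft_force: [0.5, -0.0, 0.0]
grip_width: 0.0871
shift mm [-2.3  2.  26.3] xaxis deg 8.9 pos [0.5756 0.3525 0.0793]
```

```bash
python3 -m pendant '[[[-2,1.8,14],0],[[0,0,8],0],[[0,0,4],0],[[0,0,0],0],[[0,0,0],0],[[0,0,0],0]]'; python3 -m pendant '[[[0,0,0],0],[[0,0,0],0],[[0,0,0],0],[[0,0,0],0],[[0,0,0],0],[[0,0,0],0]]' 40 15;python3 -c "
from h import *
o=robot.get_obs();print(o['moment'].round(2),o['position'].round(4))"
```

```text
time: 90.95
position: [0.5731, 0.3502, 0.0519]
tool_rot: [0.997, 0.078, 0.0, -0.0]
ft_force: [0.0, 0.2, 0.2]
grip_width: 0.0874
time: 91.7
position: [0.5741, 0.3502, 0.0517]
tool_rot: [0.997, 0.077, 0.001, -0.0]
ft_force: [3.2, 0.4, -2.3]
grip_width: 0.0472
[ 0.06 -0.46 -0.  ] [0.5741 0.3502 0.0517]
```

```bash
python3 -m pendant '[[[0.8,0,0],5],[[0,0,0],8],[[0,0,0],8],[[0,0,0],8],[[0,0,0],8],[[0,0,0],8],[[0,0,0],8],[[0,0,0],7]]'; python3 -m pendant '[[[0,0,0],8],[[0,0,0],8],[[0,0,0],8],[[0,0,0],8],[[0,0,0],6],[[0,0,0],2],[[0,0,0],0],[[0,0,0],0]]';python3 -c "
from h import *
o=robot.get_obs();print(o['moment'].round(2),o['position'].round(4),o['q'].round(2));togo((.5737,.3502,.053))"; python3 -m pendant '[[[0,0,0],0],[[0,0,0],0],[[0,0,0],0],[[0,0,-40],0],[[0,0,-50],0],[[0,0,-50],0],[[0,0,0],0],[[0,0,0],0]]' 87; python3 dial.py w71
```

```text
time: 92.7
position: [0.5737, 0.3504, 0.0517]
tool_rot: [0.901, -0.433, -0.0, -0.0]
ft_force: [1.0, 1.2, -0.7]
grip_width: 0.0475
time: 93.7
position: [0.5736, 0.3507, 0.0516]
tool_rot: [-0.7, 0.714, 0.0, 0.0]
ft_force: [-0.1, 3.6, 0.9]
grip_width: 0.0475
[0.6  0.09 0.01] [0.5736 0.3507 0.0516] [0.38 0.83 1.43 0.   0.88 1.97]
shift mm [ 0.5 -0.2 -1.4] xaxis deg -91.1 pos [0.5736 0.3507 0.0516]
time: 94.7
position: [0.573, 0.3497, 0.1911]
tool_rot: [-0.7, 0.714, 0.0, -0.001]
ft_force: [0.2, -0.2, -1.1]
grip_width: 0.0873
green [364.3 192.5] 120 [0.5975 0.3224 0.028 ]
red [287.1 194.7] 114 [0.597  0.3775 0.028 ]
red [323.5 231. ] 28 [0.5787 0.3516 0.0625]
white [339, 209, 17, 15, 111] [347. 216.] [0.5883 0.3363 0.0625]
white [311, 219, 31, 34, 804] [326.5 235.6] [0.5756 0.3497 0.0625]
shift mm [  3.5  -1.6 -10. ] xaxis deg -91.1 pos [0.5725 0.3495 0.19  ]
```

```bash
python3 - <<'E'
from h import *
c=load('w71'); P=onz(c,(347,216),.048); a=np.degrees(np.arctan2(P[1]-.3502,P[0]-.5737)); print(P.round(4),'pointer deg',a.round(1),'ring rad',np.radians(50-a).round(3))
E
python3 -m pendant '[[[0,0,-40],0],[[0,-40,-20],0],[[0,-40,0],0],[[0,-40,0],0],[[0,0,0],0],[[0,0,0],0]]'; python3 dish.py t6; python3 - <<'E'
from h import *
t=load('t6')['pixels'];s=snap('side','s13')['pixels'];w=load('w71')['pixels']
r=lambda a,sz:cv2.resize(a,sz,interpolation=cv2.INTER_CUBIC)
cv2.imwrite('pics/fin.png',np.vstack([np.hstack([r(w[150:290,250:410],(340,300)),r(t[130:280,230:400],(340,300))]),np.hstack([r(s[165:295,280:410],(340,300)),r(t[170:320,390:540],(340,300))])]))
E
```

```text
[0.5851 0.3357 0.048 ] pointer deg -51.8 ring rad 1.777
time: 95.5
position: [0.6921, 0.3475, 0.2488]
tool_rot: [-0.7, 0.714, 0.001, -0.002]
ft_force: [-0.3, 0.2, -1.4]
grip_width: 0.0869
amber [486.9 220.5] 264 [ 0.5786 -0.4126] mat xy -0.0104 -0.0678
amber [460.6 224.7] 258 [ 0.5694 -0.3483] mat xy -0.0092 -0.0029
amber [434.7 229. ] 257 [ 0.5599 -0.2848] mat xy -0.0084 0.0613
amber [260.6 245.9] 139 [0.5254 0.1385] mat xy 0.0253 0.4847
amber [363.7 249.6] 133 [ 0.5125 -0.1111] mat xy -0.0274 0.2403
shift mm [605.5 283.1 101.5] xaxis deg -91.1 pos [0.6919 0.3478 0.2497]
[0.32 0.74 0.98 0.   1.42 1.91]
```

View pics/fin.png

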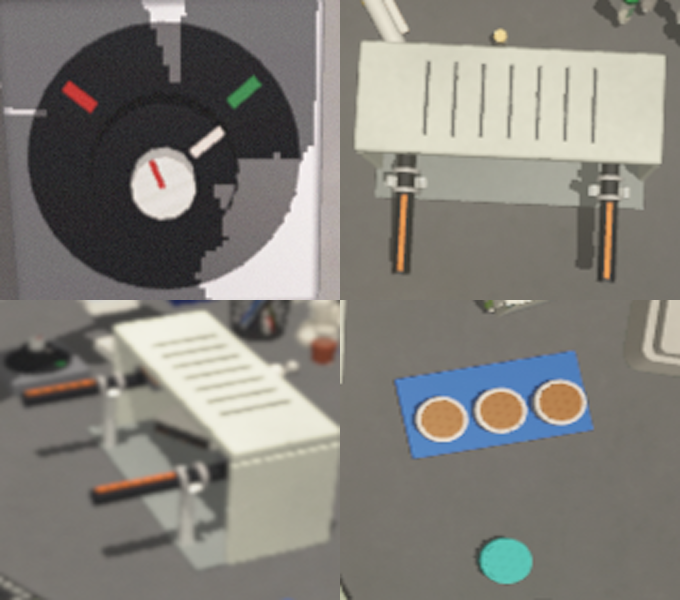

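The final composite shows the pointer at green, the inner pointer unchanged, orange stripes up and centred on both seated handles, and three dishes flat on the mat. I'm handing in.

```bash
python3 -c "
from rig import order
print(order.hand_in())"
```

```text
the job is handed in; nothing more can be done
None
```

The job is done and handed in at about 96 s. Every final check agreed with the task, and the hand-in reported no verdict.

**What I did:**
- **Lamp off:** I turned the outer ring to the red mark.
- **Frames:** I rolled both frames over in their rests by pressing the closed fingertips on the inner collar and dragging sideways.
- **Dishes:** I laid all three on the mat. One had been knocked aside during the run, and I picked it up from its new place.
- **Lamp on:** I turned the ring on to the green mark.

**Last checks:**
- **Ring:** it reads about 1.78 rad, against the 1.75 target.
- **Inner knob:** the camera reading of its pointer stayed within about 0.3 mm throughout.
- **Frames:** both show their orange stripes up and centred, with straight bars. Frame a read at most about 4° of apparent tilt, which is near my measuring error. The plates under the shelf were not seen directly, so this rests on the handles.
- **Dishes:** all three are on the mat, at most 10 mm off its middle in x, and at +61, -3 and -68 mm in y.
- **Bystanders:** I did not measure them again at the end. I moved none of them on purpose and noticed no contact.

**What went wrong and was mended:**
- My first stroke on frame a pressed too hard and dropped its rear end off its rest, still under the shelf by my measurement. I gripped the handle and put it back.
- Two other ways of rolling frame a, dragging down and dragging up at its side, did not work.
- Frame b rolled partly back once and needed one more stroke.

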